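# Load the drying board and wind its lamp timer

## Robot

A 7-joint arm with a two-finger parallel gripper is mounted at the origin on the work surface. World frame = base frame: x ahead of the robot, y to its left, z up, the work surface at z = 0. Lengths are in m, angles in rad, forces in N, time in s.
With the tool pointing down it reaches from about 0.425 to 0.925 m from the base axis. Payload 6.8 kg.
Tool frame: the origin (TCP) lies on the front face of the gripper's body, between the roots of the fingers; the fingertips stand 73 mm ahead of it and the grasp point (between the pads) lies 54 mm ahead of it; z points along the fingers, y is the line along which they close (so a half turn about z gives the same grasp; the last joint's range is limited). The gripper opens to 85 mm and grips with 20 to 120 N. Pads are 22 mm wide; open, the fingers measure 114 mm over their backs; the gripper's body (76 mm by 85 mm) begins 54 mm behind the grasp point. The pads swing forward as they close: fully open they stand 13 mm farther back than shut.
Start: joints at [1.147, 0.477, 0.022, 1.555, -0.011, 1.109, -0.083], TCP at [0.21, -0.642, 0.304] pointing down, gripper open.
Joint ranges: [-2.96, 2.96], [-0.34, 2.1], [-1.41, 1.46], [0.24, 2.44], [-1.37, 4.51], [0.17, 1.92], [-2.96, 2.96]. Speed limits (rad/s): [2.39, 2.39, 3.14, 3.14, 3.14, 3.14, 3.14].

## Interface

Orientations are given as a unit quaternion [w, x, y, z].
In Python, from station import bot, optics gives the robot as it stands.
- The arm moves only by the tool drive_tool, never from a script. Its argument "deltas" is a list of rows, each an object with "gripper": the closure in counts, from 0 (fully open) to 255 (shut); "offset": the shift along the tool's x, y, z in units of 1000 mm (1.0 is 1000 mm), a list of three; "angular": the turn, a rotation vector about the tool's x, y, z in units of 45 degrees (1.0 is 45 degrees), a list of three. In form: [{"gripper": gripper, "offset": [dx, dy, dz], "angular": [rx, ry, rz]}, ...]. A call has 1 to 5 rows; each row is the pose to reach, as a shift and turn from the pose commanded when the call began, along the tool's axes at that moment; what a row does not reach only later rows make up. A row lasts 1/10 s, in which the tool goes at most 50 mm and 8.59 degrees, less where a joint would pass 70% of its speed; a pose out of reach is approached as far as the arm can. A call with a number of a shift or a turn outside -1 to 1 is refused whole. A call with a gripper value outside its range is refused whole. The fingers move at their own pace and stop on an object; "grip_force" is the grip in N (left out, the last holds). Time passes only in rows, so rows that repeat a pose let the fingers close. It gives the time, the measured TCP pose, the force, the opening and the grip force at its end, in the units of the state.
- bot.get_obs(): the state, without advancing time (a new reading comes with each control period).
- optics.read_camera(name): name is "scene" or "top" or "wrist"; returns the picture (420x560x3 uint8, blue, green, red); there is no depth.
- optics.camera_model(name): a dict with "fx", "fy", "cx", "cy" (pixels), "cam_to_world" (4x4, takes a point from camera to world coordinates). Camera axes: x right, y up, looking along -z (the intrinsics and any distortion apply to the point x, -y, -z); pixel columns grow to the right and rows downward; lengths in m; the calibration is good to about 2 mm. A picture is of the moment at which its call begins: read the wrist's pose just before it. camera_model takes no time and is no camera call; for the wrist camera it gives the pose at the moment of the call.
- bot.hand_in(): hands the job in; it is judged then, once.
The state is a dict: "t": time; "q": joint angles; "joint_vel": joint speeds; "joint_torque": joint torques, N m; "eef_pos": TCP position; "tool_rot": TCP orientation; "contact_force": force on the tool from outside, world axes, zero at the start; "torque": the same for the moment, N m; "gripper_width": opening from 0.0 (shut) to 1.0 (fully open); "grasp_force": force on a finger pad.
Only numpy, scipy, OpenCV 4.12 (cv2) and the standard library are available. Lean on these libraries where they do the work, as an engineer would, in place of code of your own. Each camera call takes 0.05 s, during which the arm holds its last target. There are 200 camera calls.

## Task

Load the drying board: take the round steel stubs one at a time from the bottom of the sloping chute, leaving the rest in it, and lay one level and centred in every V-block on the board. When all the V-blocks are loaded, wind the timer's brass key clockwise in part turns until it comes up against its stop, and only then push the start lever all the way over to on. Leave the other things on the bench alone.

Things in the scene. Friction and masses are not known exactly. Their poses are not given: they have to be found in the camera images.
- stub1_mid (a point): Centre of plain round steel stub 1: a solid cylinder 60 mm long, 30 mm diameter, 0.25 kg; its axis is this point's x axis. All five look alike. At the start they lie touching, across the sloping chute, stub 1 at the bottom against the lip, stub 5 uppermost. They roll down when the bottom one is taken.
- stub2_mid (a point): Centre of plain round steel stub 2: a solid cylinder 60 mm long, 30 mm diameter, 0.25 kg; its axis is this point's x axis. All five look alike. At the start they lie touching, across the sloping chute, stub 1 at the bottom against the lip, stub 5 uppermost. They roll down when the bottom one is taken.
- stub3_mid (a point): Centre of plain round steel stub 3: a solid cylinder 60 mm long, 30 mm diameter, 0.25 kg; its axis is this point's x axis. All five look alike. At the start they lie touching, across the sloping chute, stub 1 at the bottom against the lip, stub 5 uppermost. They roll down when the bottom one is taken.
- stub4_mid (a point): Centre of plain round steel stub 4: a solid cylinder 60 mm long, 30 mm diameter, 0.25 kg; its axis is this point's x axis. All five look alike. At the start they lie touching, across the sloping chute, stub 1 at the bottom against the lip, stub 5 uppermost. They roll down when the bottom one is taken.
- stub5_mid (a point): Centre of plain round steel stub 5: a solid cylinder 60 mm long, 30 mm diameter, 0.25 kg; its axis is this point's x axis. All five look alike. At the start they lie touching, across the sloping chute, stub 1 at the bottom against the lip, stub 5 uppermost. They roll down when the bottom one is taken.
- vee1_seat (a point): V-block 1: loose dark steel block on the board, 62 mm across the V, 36 mm along it, 38 mm tall, 0.45 kg. This point: where the middle of a seated stub's axis lies, 34 mm above the block's underside, mid-length. y axis runs along the V (the stub lies along it, overhanging 12 mm each end), z up. Two to four of the four are present; an absent one gives None.
- vee2_seat (a point): V-block 2: loose dark steel block on the board, 62 mm across the V, 36 mm along it, 38 mm tall, 0.45 kg. This point: where the middle of a seated stub's axis lies, 34 mm above the block's underside, mid-length. y axis runs along the V (the stub lies along it, overhanging 12 mm each end), z up. Two to four of the four are present; an absent one gives None.
- vee3_seat (a point): V-block 3: loose dark steel block on the board, 62 mm across the V, 36 mm along it, 38 mm tall, 0.45 kg. This point: where the middle of a seated stub's axis lies, 34 mm above the block's underside, mid-length. y axis runs along the V (the stub lies along it, overhanging 12 mm each end), z up. Two to four of the four are present; an absent one gives None.
- vee4_seat (a point): V-block 4: loose dark steel block on the board, 62 mm across the V, 36 mm along it, 38 mm tall, 0.45 kg. This point: where the middle of a seated stub's axis lies, 34 mm above the block's underside, mid-length. y axis runs along the V (the stub lies along it, overhanging 12 mm each end), z up. Two to four of the four are present; an absent one gives None.
- chute_pick (a point): Where the centre of the bottom stub rests at the lip of the chute, 62 mm above the bench. y runs along that stub's axis, x level towards the upslope side, z up. Here floor and lip are only 40 mm wide, with no side walls: both ends of the stub overhang 10 mm, free to be gripped from above. The lip stands 14 mm above the floor.
- chute: Fixed blue sheet-metal chute, origin on the bench under the lip place, same axes. Its floor rises at 22 degrees; five stubs take 30 mm of slope each. Side walls 63 mm apart begin 22 mm upslope of the bottom stub, hold-down strips 68 mm upslope, the back wall stands 155 mm upslope, about 145 mm above the bench.
- board: Flat aluminium drying board under the V-blocks, fixed, 270 x 330 x 12 mm, origin at the middle of its underside.
- key (a joint): Angle of the timer's winding key, rad: grows as the key is turned clockwise seen from above; 0 run down, 8.5 the firm stop (fully wound). Starts between 0 and 1. The spring resists more and more (0.11 to 0.18 N m); an inner pawl holds the key wherever it is let go, so it can be wound in several part turns.
- key_grip (a point): Middle of the flat wing of the brass key on top of the grey timer box, on its upright turning axis, 116 mm above the bench; turns with the key. The wing is 50 mm long along this point's x, 8 mm thick along its y, 34 mm tall (17 mm above and below this point) and clears the box top by 27 mm. The box is 110 x 110 x 72 mm, centred under the key.
- lever (a joint): Angle of the timer's start lever, rad: 0 to 0.1 off (as found), 1.0 on, against its stop. It swings about a level axis and stays where it is left (0.06 N m friction).
- lever_tip (a point): Centre of the 26 mm black ball at the top of the start lever; moves with it. The lever is 70 mm long from its pivot, 42 mm above the bench on the low plinth behind the key, 108 mm from the key's axis along the timer's x. Off, it leans 0.5 rad to the timer's -y side; on, 0.5 rad to its +y side: the ball travels 67 mm.
- timer_mid (a point): Fixed point on the bench under the key's axis, giving the timer's facing: its x axis points from the key to the lever, its y axis is the way the lever is pushed to switch on, z up.
- tin: Bystander, not part of the job, to be left alone: round tin 68 mm across, 85 mm tall. Origin at the middle of its underside.
- pulley: Bystander, not part of the job, to be left alone: steel pulley 72 mm across, 32 mm tall. Origin at the middle of its underside.
- wrench: Bystander, not part of the job, to be left alone: spanner 190 mm long, lying flat. Origin at the middle of its underside.
- carton: Bystander, not part of the job, to be left alone: cardboard carton 80 x 130 x 60 mm. Origin at the middle of its underside.
- jar: Bystander, not part of the job, to be left alone: amber jar 56 mm across, 75 mm tall. Origin at the middle of its underside.
- socket: Bystander, not part of the job, to be left alone: steel socket 48 mm across, 60 mm tall. Origin at the middle of its underside.
Mind the look-alikes: they are no part of the job. What is shaped like the part that bears stub2_mid but orange or purple is not meant.

How it is judged:
By the outcome, as a careful person would: the job done as asked, in the order asked, and still so for the second after the job is handed in, with the robot touching nothing.
Of vee1, vee2, vee3, vee4 only 2 to 4 are there at a start; the rules pass over those that are not, and their reading is None.
At some moment in a run one of vee1, vee2, vee3, vee4 may be knocked a few centimetres aside while the robot is not near it.
Once in a run the grip may slacken for a moment while it holds something.
It also fails if it takes over 210 s, if anything falls off the work surface, if the arm or the gripper's body presses on something with over 40 N, if the wrist force passes 120 N, or if a joint passes its speed limit or range.

## Working session

There is one attempt and no reset: what is moved stays moved. The work goes in short steps, Python scripts to look and compute and a tool call to move; the robot and the scene stay as the last step left them, time stands still between calls to the robot, and variables do not carry over. Pictures are saved under pics/ and viewed, at most 14 in all, crops included, and the job is handed in when it is done.

Besides the shell and the picture viewer there is one more tool, called after "Request:" as name([rows], argument=value, ...), one row to a line, values as JSON. drive_tool: Moves the arm, as the interface text tells. Its arguments: {"type":"object","properties":{"deltas":{"type":"array"},"grip_force":{"type":"number"}},"required":["deltas"]}

```bash
ls; mkdir -p pics; python3 - <<'E'
from station import bot, optics
import cv2,numpy as np
o=bot.get_obs(); print({k:np.round(v,3).tolist() for k,v in o.items()})
a=optics.read_camera("top"); b=optics.read_camera("scene")
cv2.imwrite("pics/top0.png",a); cv2.imwrite("pics/scene0.png",b)
for n in("top","scene","wrist"):
  m=optics.camera_model(n); print(n,{k:np.round(v,4).tolist() for k,v in m.items()})
E
```

```text
pics
{'t': 0.0, 'q': [1.147, 0.478, 0.022, 1.556, -0.012, 1.109, -0.083], 'joint_vel': [0.0, 0.001, 0.001, 0.001, -0.001, -0.001, -0.002], 'joint_torque': [0.0, -59.646, 1.608, -28.12, 0.012, 0.009, -0.0], 'eef_pos': [0.209, -0.641, 0.303], 'tool_rot': [-0.001, 0.988, 0.157, -0.0], 'contact_force': [0.404, -0.434, 0.27], 'torque': [-0.039, -0.002, 0.039], 'grasp_force': 0.0, 'gripper_width': 0.996}
top {'fx': 385.0505, 'fy': 385.0505, 'cx': 274.7074, 'cy': 207.4495, 'cam_to_world': [[0.0071, 0.9881, -0.1539, 0.4416], [-1.0, 0.0066, -0.0039, 0.0624], [-0.0028, 0.1539, 0.9881, 0.994], [0.0, 0.0, 0.0, 1.0]]}
scene {'fx': 414.9188, 'fy': 414.9188, 'cx': 273.1659, 'cy': 205.8647, 'cam_to_world': [[-0.399, -0.5995, 0.6939, 1.2139], [0.9169, -0.2502, 0.3111, 0.3443], [-0.0129, 0.7603, 0.6494, 0.7015], [0.0, 0.0, 0.0, 1.0]]}
wrist {'fx': 327.4277, 'fy': 327.4277, 'cx': 277.1562, 'cy': 212.2296, 'cam_to_world': [[0.3122, 0.9095, 0.2744, 0.2796], [-0.95, 0.2991, 0.0893, -0.6182], [-0.0009, -0.2886, 0.9575, 0.3731], [0.0, 0.0, 0.0, 1.0]]}
```

View pics/top0.png

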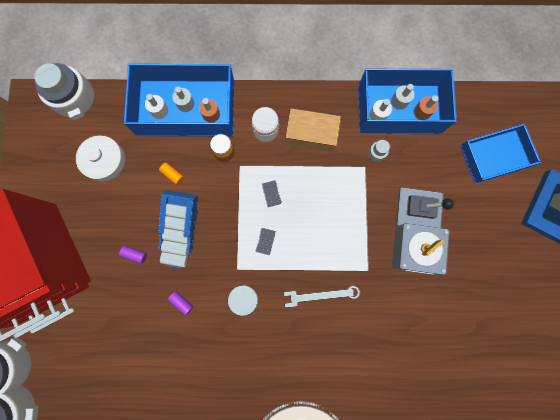

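View pics/scene0.png

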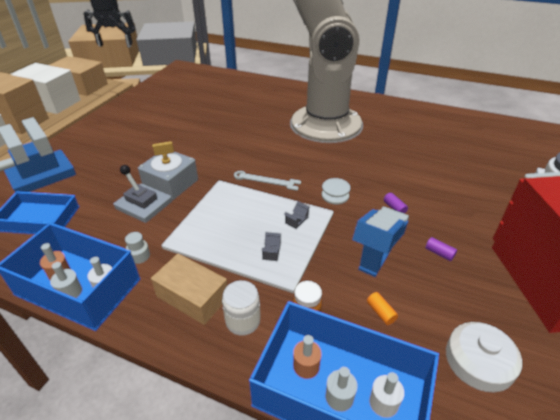

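The top view shows two dark V-blocks at about (272,193) and (265,241) on the white board. The chute is at (177,228), the key at (430,248) and the lever ball at (448,203). I'll enlarge the chute and timer.

```bash
python3 - <<'E'
import cv2,numpy as np
a=cv2.imread("pics/top0.png");b=cv2.imread("pics/scene0.png")
r=lambda im,x,y,w,h:cv2.resize(im[y:y+h,x:x+w],(400,300),interpolation=cv2.INTER_CUBIC)
cv2.imwrite("pics/c0.png",np.vstack([np.hstack([r(a,130,185,110,90),r(b,330,195,100,80)]),np.hstack([r(a,380,180,90,100),r(a,220,165,120,100)])]))
E
```

```text
(no output)
```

View pics/c0.png

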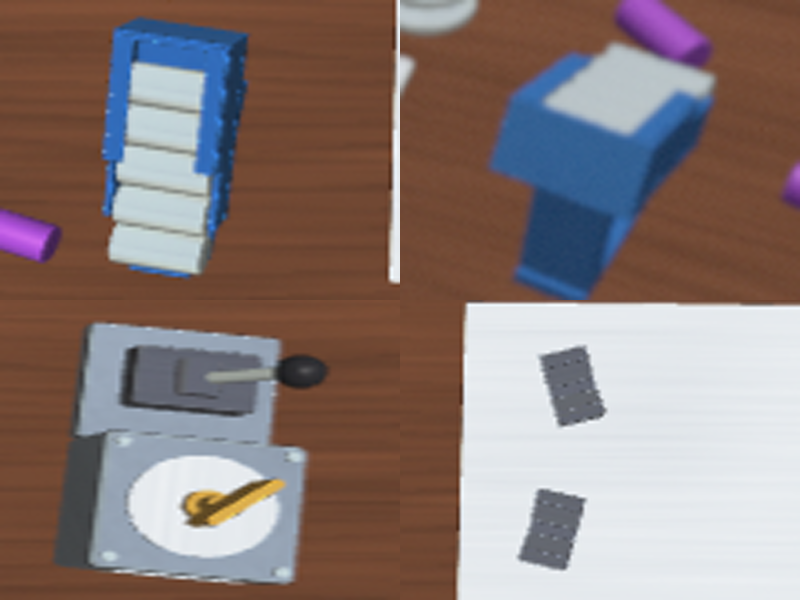

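The crops show the bottom stub at the robot-side end of the chute, at top px about (173.5,259). The chute rises along +x and the key wing is at about (431,247). Next I'll get rough positions from the top camera.

```bash
cat > h.py <<'E'
import numpy as np, cv2, sys
from scipy.spatial.transform import Rotation as R
from station import bot, optics
def cast(m,px,z):
    px=np.atleast_2d(np.float64(px)); T=np.array(m["cam_to_world"])
    d=np.c_[(px[:,0]-m["cx"])/m["fx"],-(px[:,1]-m["cy"])/m["fy"],-np.ones(len(px))]@T[:3,:3].T
    o=T[:3,3]; return o+d*((z-o[2])/d[:,2])[:,None]
def blobs(mask,amin=60):
    cs,_=cv2.findContours(mask.astype(np.uint8),cv2.RETR_EXTERNAL,cv2.CHAIN_APPROX_NONE)
    return [c[:,0,:] for c in cs if cv2.contourArea(c)>amin]
def rect(m,c,z):
    "min-area rectangle of contour c put on plane z: centre, sizes(mm), yaw of long side (deg)"
    w=cast(m,c,z)[:,:2]; (ctr,(a,b),ang)=cv2.minAreaRect((w*1000).astype(np.float32))
    if a<b: a,b,ang=b,a,ang+90
    return np.array(ctr)/1000,(round(a,1),round(b,1)),(ang+90)%180-90
def shot(n,name=None):
    m=optics.camera_model(n); im=optics.read_camera(n)
    if name: cv2.imwrite("pics/"+name,im)
    return m,im
def hsv(im): return cv2.cvtColor(im,cv2.COLOR_BGR2HSV).astype(int).transpose(2,0,1)
def pose(): 
    o=bot.get_obs(); q=o["tool_rot"]; return np.array(o["eef_pos"]),R.from_quat([q[1],q[2],q[3],q[0]])
def down(yaw): # tool down, tool x at yaw deg
    y=np.radians(yaw); c,s=np.cos(y),np.sin(y); return R.from_matrix(np.array([[c,s,0],[s,-c,0],[0,0,-1.]]))
def plan(wps,p0=None):
    "wps: (x,y,z,yaw) TCP; prints offset/angular per waypoint, each relative to the former"
    p,r=pose() if p0 is None else (np.array(p0[:3]),down(p0[3]))
    for w in wps:
        t=np.array(w[:3],float); rt=down(w[3]); d=r.inv().apply(t-p); a=(r.inv()*rt).as_rotvec()/(np.pi/4)
        print(w,"off",np.round(d,4).tolist(),"ang",np.round(a,3).tolist(),"rows",max(np.linalg.norm(d)/.05,np.linalg.norm(a)*45/8.59).round(1))
        p,r=t,rt
def st():
    o=bot.get_obs();p,r=pose();x=r.as_matrix()
    print("t%.1f"%o["t"],"p",p.round(4),"yaw %.1f"%np.degrees(np.arctan2(x[1,0],x[0,0])),"tilt",x[:2,2].round(3),"F",np.round(o["contact_force"],1),"T",np.round(o["torque"],2),"w",round(o["gripper_width"],3),"gf",round(o["grasp_force"],1),"q",np.round(o["q"],2))
E
python3 - <<'E'
from h import *
m=optics.camera_model("top"); im=cv2.imread("pics/top0.png")
H,S,V=hsv(im)
dk=np.zeros(V.shape,bool); dk[168:268,242:364]=V[168:268,242:364]<140
for c in blobs(dk): print("vee",rect(m,c,.05))
print("stub",cast(m,[173.5,259.1],.075)); 
br=(H>12)&(H<28)&(S>150)&(V>120); k=np.zeros_like(br); k[225:275,400:450]=br[225:275,400:450]
for c in blobs(k,20): print("key",rect(m,c,.125),c.mean(0))
print("ball",cast(m,[447.5,203.5],.103), "plinth/box", cast(m,[425,248],.072))
w=np.zeros_like(br); w[150:290,225:380]=((V>170)&(S<40))[150:290,225:380]
for c in blobs(w,3000): print("board",rect(m,c,.012))
E
```

```text
vee (array([0.50578934, 0.08829396]), (59.2, 34.0), -13.533233642578125)
vee (array([0.62446942, 0.07531097]), (60.4, 33.6), 15.597559928894043)
stub [[0.4592986 0.3047764 0.075    ]]
key (array([ 0.49085818, -0.27240146]), (21.6, 10.5), -52.33805847167969) [425.125      246.54166667]
key (array([ 0.48971591, -0.29341663]), (47.8, 6.4), -50.545475006103516) [434.5        246.82352941]
ball [[ 0.59238319 -0.338777    0.103     ]] plinth/box [[ 0.48979779 -0.29257767  0.072     ]]
board (array([ 0.57091425, -0.00404301]), (329.6, 269.2), 89.85108947753906)
```

```bash
python3 - <<'E'
from h import *
plan([(.38,-.5,.33,55),(.5,-.3,.33,92),(.5,-.06,.33,128),(.47,.13,.33,164)])
E
```

```text
(0.38, -0.5, 0.33, 55) off [0.206, -0.0814, -0.0269] ang [-0.002, -0.001, -0.82] rows 4.5
(0.5, -0.3, 0.33, 92) off [0.2327, -0.0164, 0.0] ang [0.0, 0.0, -0.822] rows 4.7
(0.5, -0.06, 0.33, 128) off [0.2399, 0.0084, 0.0] ang [0.0, 0.0, -0.8] rows 4.8
(0.47, 0.13, 0.33, 164) off [0.1682, 0.0933, 0.0] ang [0.0, 0.0, -0.8] rows 4.2
```

Request:
drive_tool([
  {"gripper":0,"offset":[0.206,-0.081,-0.027],"angular":[0,0,-0.82]},
  {"gripper":0,"offset":[0.206,-0.081,-0.027],"angular":[0,0,-0.82]},
  {"gripper":0,"offset":[0.206,-0.081,-0.027],"angular":[0,0,-0.82]},
  {"gripper":0,"offset":[0.206,-0.081,-0.027],"angular":[0,0,-0.82]},
  {"gripper":0,"offset":[0.206,-0.081,-0.027],"angular":[0,0,-0.82]},
])

```text
t: 0.6
eef_pos: [0.3849, -0.4964, 0.3313]
tool_rot: [-0.0, 0.885, 0.466, 0.001]
contact_force: [0.6, 0.3, 0.5]
gripper_width: 0.999
grasp_force: 0.0
```

Request:
drive_tool([
  {"gripper":0,"offset":[0.233,-0.016,0],"angular":[0,0,-0.82]},
  {"gripper":0,"offset":[0.233,-0.016,0],"angular":[0,0,-0.82]},
  {"gripper":0,"offset":[0.233,-0.016,0],"angular":[0,0,-0.82]},
  {"gripper":0,"offset":[0.233,-0.016,0],"angular":[0,0,-0.82]},
  {"gripper":0,"offset":[0.233,-0.016,0],"angular":[0,0,-0.82]},
])

```text
t: 1.1
eef_pos: [0.5022, -0.2973, 0.3308]
tool_rot: [-0.0, 0.693, 0.721, 0.001]
contact_force: [1.1, 0.2, -0.0]
gripper_width: 1.002
grasp_force: 0.0
```

Request:
drive_tool([
  {"gripper":0,"offset":[0.24,0.008,0],"angular":[0,0,-0.8]},
  {"gripper":0,"offset":[0.24,0.008,0],"angular":[0,0,-0.8]},
  {"gripper":0,"offset":[0.24,0.008,0],"angular":[0,0,-0.8]},
  {"gripper":0,"offset":[0.24,0.008,0],"angular":[0,0,-0.8]},
  {"gripper":0,"offset":[0.24,0.008,0],"angular":[0,0,-0.8]},
])

```text
t: 1.6
eef_pos: [0.5004, -0.0581, 0.3308]
tool_rot: [-0.0, 0.437, 0.899, 0.0]
contact_force: [1.1, -0.1, 1.1]
gripper_width: 1.0
grasp_force: 0.0
```

Request:
drive_tool([
  {"gripper":0,"offset":[0.168,0.093,0],"angular":[0,0,-0.8]},
  {"gripper":0,"offset":[0.168,0.093,0],"angular":[0,0,-0.8]},
  {"gripper":0,"offset":[0.168,0.093,0],"angular":[0,0,-0.8]},
  {"gripper":0,"offset":[0.168,0.093,0],"angular":[0,0,-0.8]},
  {"gripper":0,"offset":[0.168,0.093,0],"angular":[0,0,-0.8]},
])

```text
t: 2.1
eef_pos: [0.4695, 0.135, 0.3314]
tool_rot: [0.0, 0.134, 0.991, 0.001]
contact_force: [-0.2, -0.1, 0.3]
gripper_width: 0.998
grasp_force: 0.0
```

```bash
python3 - <<'E'
from h import *
st(); m,im=shot("wrist","w1.png"); print(np.round(m["cam_to_world"],3))
E
```

```text
t2.1 p [0.4695 0.135  0.3314] yaw 164.6 tilt [0.    0.003] F [-0.2 -0.1  0.3] T [-0.04  0.    0.04] w 0.998 gf 0.0 q [ 0.33  0.23 -0.84  1.91  0.2   1.08  0.71]
[[ 0.264 -0.924 -0.278  0.399]
 [ 0.965  0.253  0.074  0.155]
 [ 0.002 -0.288  0.958  0.402]
 [ 0.     0.     0.     1.   ]]
```

View pics/w1.png

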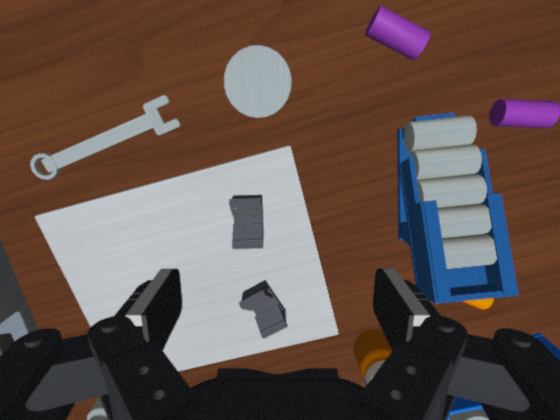

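The wrist view shows the V-blocks at (247,221) and (265,310) with the V grooves visible, and the bottom stub at (440,133). I'll measure the V-blocks from this image and move over the chute.

```bash
python3 - <<'E'
from h import *
m=optics.camera_model("wrist"); im=cv2.imread("pics/w1.png"); H,S,V=hsv(im)
z=np.zeros(V.shape,bool); z[185:345,225:300]=V[185:345,225:300]<130
for c in blobs(z): print("vee bottom/top plane",rect(m,c,.012),rect(m,c,.05))
print("stub approx",cast(m,[440,133],.072))
plan([(.46,.30,.30,174)])
E
```

```text
vee bottom/top plane (array([0.64123438, 0.06549448]), (77.2, 49.9), 14.879459381103516) (array([0.61768866, 0.07392181]), (69.7, 45.1), 14.879448890686035)
vee bottom/top plane (array([0.51473041, 0.07989117]), (70.2, 40.5), -14.165199279785156) (array([0.50353986, 0.08691245]), (63.4, 36.6), -14.165206909179688)
stub approx [[0.46025269 0.30032492 0.072     ]]
(0.46, 0.3, 0.3, 174) off [0.0556, 0.1593, 0.031] ang [0.001, -0.0, -0.215] rows 3.4
```

Request:
drive_tool([
  {"gripper":0,"offset":[0.056,0.159,0.031],"angular":[0,0,-0.21]},
  {"gripper":0,"offset":[0.056,0.159,0.031],"angular":[0,0,-0.21]},
  {"gripper":0,"offset":[0.056,0.159,0.031],"angular":[0,0,-0.21]},
  {"gripper":0,"offset":[0.056,0.159,0.031],"angular":[0,0,-0.21]},
  {"gripper":0,"offset":[0.056,0.159,0.031],"angular":[0,0,-0.21]},
])

```text
t: 2.65
eef_pos: [0.461, 0.2993, 0.2989]
tool_rot: [-0.001, 0.057, 0.998, 0.0]
contact_force: [-0.6, -1.0, -0.2]
gripper_width: 1.004
grasp_force: 0.0
```

```bash
python3 - <<'E'
from h import *
st(); m,im=shot("wrist","w2.png")
E
```

```text
t2.6 p [0.461  0.2993 0.2989] yaw 173.4 tilt [-0.002  0.001] F [-0.6 -1.  -0.2] T [ 0.01 -0.01  0.04] w 1.004 gf 0.0 q [ 0.    0.41 -0.87  1.82  0.35  1.08  0.46]
```

View pics/w2.png

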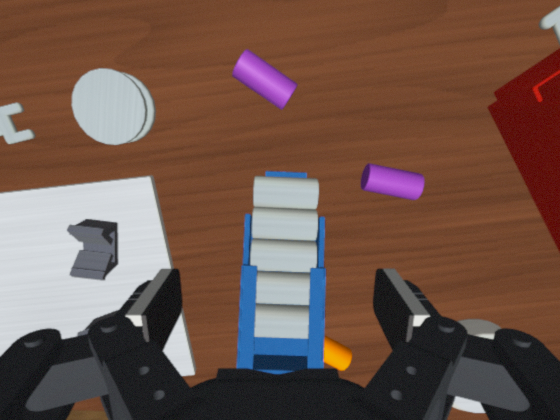

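Stub 1 spans about x 253–319 and rows 176–208 in this view, with stub 2 touching it below.

```bash
python3 - <<'E'
from h import *
m=optics.camera_model("wrist"); im=cv2.imread("pics/w2.png"); H,S,V=hsv(im)
g=(S<60)&(V>110)
L=[];Rr=[]
for r in range(182,203):
    xs=np.where(g[r,235:340])[0]+235; L.append((xs[0]-.5,r)); Rr.append((xs[-1]+.5,r))
F=[(c,np.where(g[165:200,c])[0][0]+165-.5) for c in range(260,313)]
a,b=np.polyfit(*np.array(F).T,1); print("front edge slope",a,"row at 286",a*286+b, "V profile col286",V[200:216,286])
L=np.array(L);Rr=np.array(Rr); print(L[::5],Rr[::5])
z=.07
l=cast(m,L,z).mean(0); r=cast(m,Rr,z).mean(0); print(l,r,np.linalg.norm(l-r))
e=cast(m,[[260,a*260+b],[312,a*312+b]],.065); d=e[0]-e[1]; print("axis yaw",np.degrees(np.arctan2(d[1],d[0])),e)
# tangent
C=np.array(m["cam_to_world"])[:3,3]; 
p=cast(m,[286,a*286+b],.062)[0]; 
el=np.hypot(p[0]-C[0],0); ang=np.arctan2(C[2]-p[2],abs(p[0]-C[0])); print("C",C,"front hit at z.062",p,"xc=",p[0]+ (1 if C[0]<p[0] else -1)*0+ .015/np.sin(ang))
E
```

```text
front edge slope 0.041767456861796184 row at 286 176.91509433962256 V profile col286 [199 200 200 196 195 195 187 164 117 118 138 150 164 178 186 188]
[[253.5 182. ]
 [252.5 187. ]
 [252.5 192. ]
 [252.5 197. ]
 [252.5 202. ]] [[318.5 182. ]
 [318.5 187. ]
 [318.5 192. ]
 [318.5 197. ]
 [317.5 202. ]]
[0.45594127 0.27465242 0.07      ] [0.46301419 0.33587626 0.07      ] 0.06163104083793462
axis yaw -99.01300813079173 [[0.4424054  0.2831623  0.065     ]
 [0.45006729 0.33146656 0.065     ]]
C [0.38934233 0.30612472 0.3692243 ] front hit at z.062 [0.44679427 0.30730652 0.062     ] xc= 0.4620542939921078
```

```bash
python3 - <<'E'
from h import *
plan([(.460,.305,.17,172.5)])
E
```

```text
(0.46, 0.305, 0.17, 172.5) off [0.0025, 0.0078, 0.129] ang [-0.001, -0.002, 0.017] rows 2.6
```

Request:
drive_tool([
  {"gripper":0,"offset":[0.0015,0.006,0.13],"angular":[0,0,0.02]},
  {"gripper":0,"offset":[0.0015,0.006,0.13],"angular":[0,0,0.02]},
  {"gripper":0,"offset":[0.0015,0.006,0.13],"angular":[0,0,0.02]},
  {"gripper":0,"offset":[0.0015,0.006,0.13],"angular":[0,0,0.02]},
  {"gripper":0,"offset":[0.0015,0.006,0.13],"angular":[0,0,0.02]},
])

```text
t: 3.2
eef_pos: [0.4618, 0.302, 0.1704]
tool_rot: [0.0, 0.067, 0.998, -0.001]
contact_force: [0.3, -0.3, 0.6]
gripper_width: 1.0
grasp_force: 0.0
```

```bash
python3 - <<'E'
from h import *
st(); m,im=shot("wrist"); H,S,V=hsv(im)
cv2.imwrite("pics/w3.png",im)
plan([(.460,.305,.112,172.5)])
E
```

```text
t3.2 p [0.4618 0.302  0.1704] yaw 172.3 tilt [ 0.    -0.001] F [ 0.3 -0.3  0.6] T [-0.   -0.03  0.01] w 1.0 gf 0.0 q [-0.1   0.56 -0.77  1.93  0.51  0.86  0.3 ]
(0.46, 0.305, 0.112, 172.5) off [0.0025, 0.0017, 0.0595] ang [0.001, 0.002, -0.004] rows 1.2
```

View pics/w3.png

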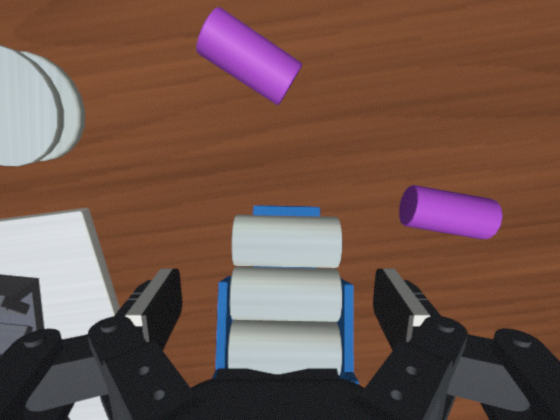

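The stub is centred at column 287 while the fingers straddle 278. That means I need about 4–5 mm more along tool y before going down and gripping.

Request:
drive_tool([
  {"gripper":0,"offset":[0.001,0.004,0.02],"angular":[0,0,0]},
  {"gripper":0,"offset":[0.001,0.004,0.04],"angular":[0,0,0]},
  {"gripper":0,"offset":[0.001,0.004,0.059],"angular":[0,0,0]},
  {"gripper":0,"offset":[0.001,0.004,0.059],"angular":[0,0,0]},
], grip_force=80)

```text
t: 3.65
eef_pos: [0.4608, 0.3069, 0.1112]
tool_rot: [0.0, 0.067, 0.998, -0.0]
contact_force: [-0.7, -0.9, -0.1]
gripper_width: 1.002
grasp_force: 0.0
```

Request:
drive_tool([
  {"gripper":255,"offset":[0,0,0],"angular":[0,0,0]},
  {"gripper":255,"offset":[0,0,0],"angular":[0,0,0]},
  {"gripper":255,"offset":[0,0,0],"angular":[0,0,0]},
  {"gripper":255,"offset":[0,0,0],"angular":[0,0,0]},
  {"gripper":255,"offset":[0,0,0],"angular":[0,0,0]},
], grip_force=80)

```text
t: 4.15
eef_pos: [0.4613, 0.308, 0.1132]
tool_rot: [0.001, 0.066, 0.998, 0.0]
contact_force: [-0.2, -3.3, 7.8]
gripper_width: 0.688
grasp_force: 84.2
```

Request:
drive_tool([
  {"gripper":255,"offset":[0,0,0],"angular":[0,0,0]},
  {"gripper":255,"offset":[0,0,0],"angular":[0,0,0]},
])

```text
t: 4.35
eef_pos: [0.4613, 0.308, 0.1132]
tool_rot: [0.001, 0.066, 0.998, 0.0]
contact_force: [-1.7, -2.2, 8.1]
gripper_width: 0.686
grasp_force: 84.2
```

```bash
python3 -c "
from h import *
st()"
```

```text
t4.3 p [0.4613 0.308  0.1132] yaw 172.4 tilt [0.003 0.001] F [-1.7 -2.2  8.1] T [-0.5   0.24 -0.13] w 0.686 gf 84.2 q [-0.16  0.64 -0.71  1.95  0.6   0.77  0.22]
```

Request:
drive_tool([
  {"gripper":255,"offset":[0,0,-0.02],"angular":[0,0,0]},
  {"gripper":255,"offset":[0,0,-0.04],"angular":[0,0,0]},
  {"gripper":255,"offset":[0,0,-0.07],"angular":[0,0,0]},
  {"gripper":255,"offset":[0,0,-0.1],"angular":[0,0,0]},
  {"gripper":255,"offset":[0,0,-0.1],"angular":[0,0,0]},
])

```text
t: 4.85
eef_pos: [0.4618, 0.3096, 0.2159]
tool_rot: [0.003, 0.066, 0.998, 0.003]
contact_force: [1.3, 0.2, -1.1]
gripper_width: 0.691
grasp_force: 88.3
```

```bash
python3 - <<'E'
from h import *
st(); m,im=shot("wrist","w4.png"); m,im=shot("top","top1.png")
H,S,V=hsv(im); dk=np.zeros(V.shape,bool); dk[168:268,242:364]=V[168:268,242:364]<140
for c in blobs(dk): print("vee",rect(m,c,.05))
plan([(.46,.21,.24,160),(.505,.09,.24,166)])
E
```

```text
t4.8 p [0.4618 0.3096 0.2159] yaw 172.4 tilt [0.007 0.005] F [ 1.3  0.2 -1.1] T [ 0.08  0.   -0.02] w 0.691 gf 88.3 q [-0.07  0.51 -0.81  1.89  0.46  0.93  0.34]
vee (array([0.50578934, 0.08829396]), (59.2, 34.0), -13.533233642578125)
vee (array([0.62446942, 0.07531097]), (60.4, 33.6), 15.597559928894043)
(0.46, 0.21, 0.24, 160) off [-0.0124, -0.0969, -0.028] ang [0.001, 0.003, 0.276] rows 2.0
(0.505, 0.09, 0.24, 166) off [-0.0833, -0.0974, 0.0] ang [0.0, 0.0, -0.133] rows 2.6
```

View pics/w4.png

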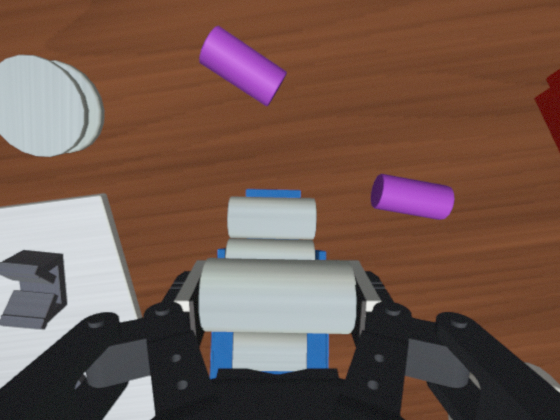

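The stub is held level between the pads, centred at about (278,296), and the next one has rolled down to (272,218). Next I'll move over the nearer V-block, at a viewing height.

```bash
python3 - <<'E'
from h import *
plan([(.507,.089,.24,166.5)])
E
```

```text
(0.507, 0.089, 0.24, 166.5) off [-0.0749, -0.2106, -0.028] ang [0.001, 0.003, 0.131] rows 4.5
```

Request:
drive_tool([
  {"gripper":255,"offset":[-0.015,-0.042,-0.02],"angular":[0,0,0.02]},
  {"gripper":255,"offset":[-0.03,-0.084,-0.028],"angular":[0,0,0.05]},
  {"gripper":255,"offset":[-0.045,-0.126,-0.028],"angular":[0,0,0.08]},
  {"gripper":255,"offset":[-0.06,-0.168,-0.028],"angular":[0,0,0.11]},
  {"gripper":255,"offset":[-0.075,-0.21,-0.028],"angular":[0,0,0.13]},
])

```text
t: 5.45
eef_pos: [0.5064, 0.0875, 0.238]
tool_rot: [-0.001, 0.117, 0.993, -0.0]
contact_force: [1.0, -0.0, -2.5]
gripper_width: 0.688
grasp_force: 87.9
```

Request:
drive_tool([
  {"gripper":255,"offset":[0,0,0],"angular":[0,0,0]},
  {"gripper":255,"offset":[0,0,0],"angular":[0,0,0]},
])

```text
t: 5.65
eef_pos: [0.5065, 0.0879, 0.2378]
tool_rot: [-0.001, 0.118, 0.993, -0.0]
contact_force: [-0.0, 0.5, -2.5]
gripper_width: 0.694
grasp_force: 88.1
```

```bash
python3 - <<'E'
from h import *
st(); m,im=shot("wrist","w5.png"); 
np.save("w5.npy",m["cam_to_world"])
E
```

```text
t5.7 p [0.5065 0.0879 0.2378] yaw 166.4 tilt [-0.002 -0.001] F [-0.   0.5 -2.5] T [ 0.01  0.07 -0.01] w 0.694 gf 88.1 q [ 0.36  0.4  -0.8   1.96  0.36  0.93  0.71]
```

View pics/w5.png

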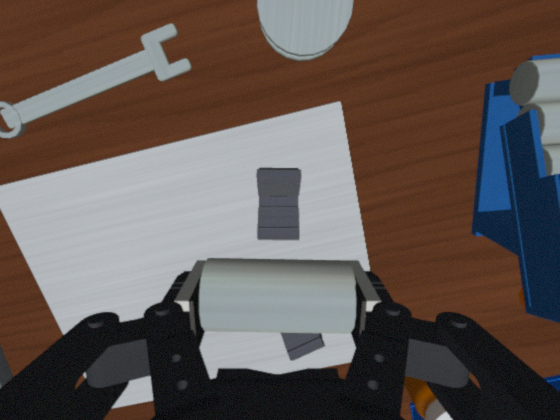

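The V-block is aligned with the held stub. It spans columns 257–300 and rows 168–240, with its valley at about row 205. I'll check the exact offset between stub and seat.

```bash
python3 - <<'E'
from h import *
m=optics.camera_model("wrist"); im=cv2.imread("pics/w5.png"); H,S,V=hsv(im)
print("V profile",[(r,int(V[r,270:288].mean())) for r in range(160,250,1)])
z=np.zeros(V.shape,bool); z[160:250,250:310]=V[160:250,250:310]<150
c=blobs(z)[0]; print(rect(m,c,.05), c.min(0),c.max(0))
T=np.array(m["cam_to_world"]); p,r=pose()
def tool(px,zz): return r.inv().apply(cast(m,px,zz)-p).round(4)
for n,px,zz in(("far end top",[278.5,240],.05),("near bottom",[278.5,168],.012)): print(n,tool(px,zz))
for row in(198,201,204,207): print("valley",row,tool([278.5,row],.0248))
# stub in hand: bisector of the silhouette edges, at tool z .050
g=(S<70)&(V>90); col=[np.where(np.abs(np.diff(V[250:345,k].astype(int)))>25)[0]+250 for k in(240,278,310)]; print(col)
C=r.inv().apply(T[:3,3]-p); 
u=[tool([278,k],0)[0]-C for k in(259.5,333)]; u=[v/np.linalg.norm(v) for v in u]; b=u[0]+u[1]
half=np.arccos(u[0]@u[1])/2; D=.015/np.sin(half); b/=np.linalg.norm(b); print("cam in tool",C,"stub axis in tool",(C+b*D).round(4))
E
```

```text
V profile [(160, 188), (161, 188), (162, 188), (163, 187), (164, 187), (165, 187), (166, 185), (167, 163), (168, 77), (169, 62), (170, 84), (171, 88), (172, 88), (173, 89), (174, 90), (175, 91), (176, 89), (177, 87), (178, 87), (179, 86), (180, 87), (181, 89), (182, 89), (183, 86), (184, 84), (185, 85), (186, 86), (187, 86), (188, 86), (189, 85), (190, 86), (191, 86), (192, 85), (193, 85), (194, 84), (195, 81), (196, 80), (197, 92), (198, 94), (199, 93), (200, 94), (201, 94), (202, 94), (203, 93), (204, 92), (205, 87), (206, 78), (207, 88), (208, 90), (209, 91), (210, 89), (211, 89), (212, 91), (213, 91), (214, 90), (215, 90), (216, 87), (217, 88), (218, 88), (219, 89), (220, 90), (221, 91), (222, 90), (223, 90), (224, 89), (225, 88), (226, 80), (227, 70), (228, 90), (229, 92), (230, 91), (231, 89), (232, 91), (233, 91), (234, 90), (235, 90), (236, 88), (237, 87), (238, 88), (239, 112), (240, 156), (241, 181), (242, 184), (243, 185), (244, 186), (245, 186), (246, 185), (247, 185), (248, 185), (249, 186)]
(array([0.50416702, 0.09148712]), (61.0, 35.9), -13.468460083007812) [256 167] [301 239]
far end top [[-0.029   0.0015  0.1881]]
near bottom [[0.0259 0.0015 0.2262]]
valley 198 [[0.0011 0.0015 0.2133]]
valley 201 [[-0.0016  0.0015  0.2133]]
valley 204 [[-0.0044  0.0015  0.2133]]
valley 207 [[-0.0072  0.0015  0.2133]]
[array([257, 258]), array([258, 259]), array([258, 259, 332])]
cam in tool [ 0.07311865  0.00042331 -0.07013512] stub axis in tool [-0.0006  0.0008  0.0526]
```

Request:
drive_tool([
  {"gripper":255,"offset":[0.003,0.001,0.04],"angular":[0,0,0]},
  {"gripper":255,"offset":[0.003,0.001,0.08],"angular":[0,0,0]},
  {"gripper":255,"offset":[0.003,0.001,0.11],"angular":[0,0,0]},
  {"gripper":255,"offset":[0.003,0.001,0.128],"angular":[0,0,0]},
  {"gripper":255,"offset":[0.003,0.001,0.128],"angular":[0,0,0]},
])

```text
t: 6.2
eef_pos: [0.502, 0.0928, 0.1084]
tool_rot: [-0.003, 0.115, 0.993, -0.0]
contact_force: [-0.5, -0.6, -1.5]
gripper_width: 0.688
grasp_force: 88.0
```

Request:
drive_tool([
  {"gripper":255,"offset":[0,0,0.004],"angular":[0,0,0]},
  {"gripper":255,"offset":[0,0,0.008],"angular":[0,0,0]},
  {"gripper":255,"offset":[0,0,0.008],"angular":[0,0,0]},
])

```text
t: 6.5
eef_pos: [0.5045, 0.0917, 0.1034]
tool_rot: [0.0, 0.117, 0.993, 0.0]
contact_force: [-0.5, -0.4, -1.5]
gripper_width: 0.691
grasp_force: 88.0
```

```bash
python3 - <<'E'
from h import *
st(); m,im=shot("scene","s1.png"); cv2.imwrite("pics/s1c.png",cv2.resize(im[160:300,180:360],(720,560)))
E
```

```text
t6.5 p [0.5045 0.0917 0.1034] yaw 166.6 tilt [0.001 0.   ] F [-0.5 -0.4 -1.5] T [-0.01  0.01  0.05] w 0.691 gf 88.0 q [ 0.22  0.6  -0.66  2.05  0.58  0.68  0.52]
```

View pics/s1c.png

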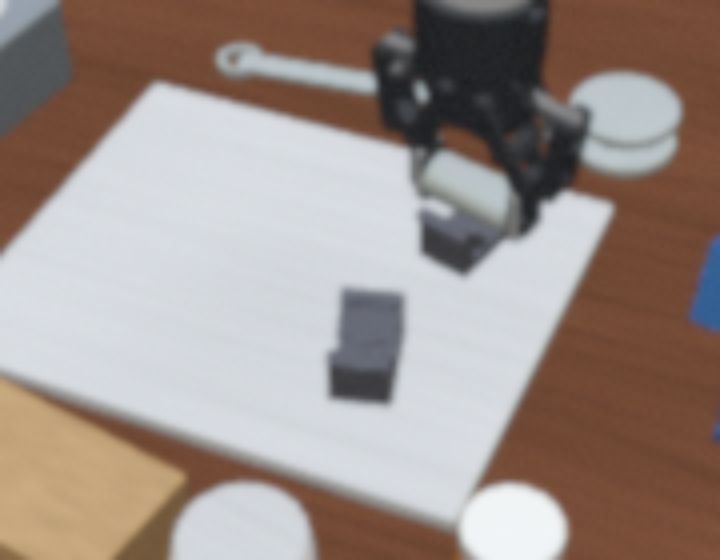

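The stub sits just above the V, centred and aligned. I'll lower it in small steps and watch the force.

Request:
drive_tool([
  {"gripper":255,"offset":[0,0,0.002],"angular":[0,0,0]},
  {"gripper":255,"offset":[0,0,0.002],"angular":[0,0,0]},
])

```text
t: 6.75
eef_pos: [0.5044, 0.0912, 0.1011]
tool_rot: [0.0, 0.117, 0.993, -0.0]
contact_force: [0.4, -0.3, -2.1]
gripper_width: 0.693
grasp_force: 88.0
```

Request:
drive_tool([
  {"gripper":255,"offset":[0,0,0.001],"angular":[0,0,0]},
  {"gripper":255,"offset":[0,0,0.001],"angular":[0,0,0]},
])

```text
t: 6.95
eef_pos: [0.5049, 0.0913, 0.1003]
tool_rot: [0.001, 0.117, 0.993, 0.0]
contact_force: [1.3, -0.9, 0.8]
gripper_width: 0.691
grasp_force: 88.5
```

Request:
drive_tool([
  {"gripper":255,"offset":[0,0,0.001],"angular":[0,0,0]},
  {"gripper":255,"offset":[0,0,0.001],"angular":[0,0,0]},
])

```text
t: 7.15
eef_pos: [0.5055, 0.0913, 0.0996]
tool_rot: [0.001, 0.117, 0.993, 0.0]
contact_force: [2.8, -2.2, 4.4]
gripper_width: 0.689
grasp_force: 89.0
```

Request:
drive_tool([
  {"gripper":255,"offset":[-0.001,0,0.001],"angular":[0,0,0]},
  {"gripper":255,"offset":[-0.001,0,0.001],"angular":[0,0,0]},
])

```text
t: 7.35
eef_pos: [0.5065, 0.0912, 0.0985]
tool_rot: [0.001, 0.117, 0.993, 0.0]
contact_force: [4.0, -2.1, 4.7]
gripper_width: 0.69
grasp_force: 89.0
```

Request:
drive_tool([
  {"gripper":0,"offset":[0,0,0],"angular":[0,0,0]},
  {"gripper":0,"offset":[0,0,0],"angular":[0,0,0]},
  {"gripper":0,"offset":[0,0,0],"angular":[0,0,0]},
  {"gripper":0,"offset":[0,0,0],"angular":[0,0,0]},
  {"gripper":0,"offset":[0,0,0],"angular":[0,0,0]},
])

```text
t: 7.85
eef_pos: [0.5049, 0.0912, 0.0977]
tool_rot: [-0.0, 0.117, 0.993, -0.0]
contact_force: [0.0, 0.1, -0.6]
gripper_width: 0.999
grasp_force: 0.0
```

Request:
drive_tool([
  {"gripper":0,"offset":[0,0,-0.03],"angular":[0,0,0]},
  {"gripper":0,"offset":[0,0,-0.06],"angular":[0,0,0]},
  {"gripper":0,"offset":[0,0,-0.1],"angular":[0,0,0]},
  {"gripper":0,"offset":[0,0,-0.15],"angular":[0,0,0]},
  {"gripper":0,"offset":[0,0,-0.15],"angular":[0,0,0]},
])

```text
t: 8.35
eef_pos: [0.508, 0.0927, 0.2539]
tool_rot: [0.005, 0.117, 0.993, 0.001]
contact_force: [0.5, 0.1, 0.0]
gripper_width: 1.001
grasp_force: 0.0
```

```bash
python3 - <<'E'
from h import *
st(); m,im=shot("wrist","w6.png"); plan([(.468,.305,.20,172.5)])
E
```

```text
t8.3 p [0.508  0.0927 0.2539] yaw 166.6 tilt [0.01  0.002] F [0.5 0.1 0. ] T [-0.01 -0.01  0.02] w 1.001 gf 0.0 q [ 0.37  0.38 -0.82  1.95  0.35  0.95  0.72]
(0.468, 0.305, 0.2, 172.5) off [0.0875, 0.1983, 0.0509] ang [0.002, 0.008, -0.132] rows 4.5
```

View pics/w6.png

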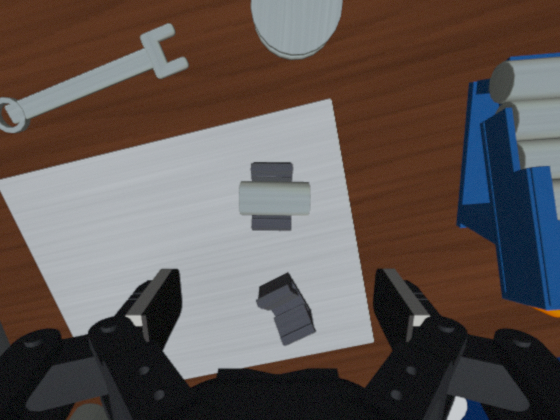

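The stub lies in the V at about (275,198), level, and the block is at about (272,196). I'll measure how well it is centred along the V.

```bash
python3 - <<'E'
from h import *
m=optics.camera_model("wrist"); im=cv2.imread("pics/w6.png"); H,S,V=hsv(im)
d=np.zeros(V.shape,bool); d[155:240,235:315]=V[155:240,235:315]<120
for c in blobs(d,100): x,y,w,h=cv2.boundingRect(c); print("dark",x,y,w,h)
for r in(166,172,222,227): xs=np.where(d[r])[0]; print(r,xs.min(),xs.max(),(xs.min()+xs.max())/2, cast(m,[(xs.min()+xs.max())/2,r],.05)[0])
p=V[190:206,225:325].astype(float).mean(0); s=S[190:206,225:325].mean(0); print(p.astype(int).tolist())
lap=hsv(im)[0][190:206,225:325].mean(0); print(lap.astype(int).tolist())
E
```

```text
dark 251 214 40 17
dark 241 162 68 24
166 251 292 271.5 [0.47629369 0.0949407  0.05      ]
172 251 291 271.0 [0.48107149 0.09335392 0.05      ]
222 252 290 271.0 [0.52383892 0.0829688  0.05      ]
227 252 290 271.0 [0.52833962 0.08187591 0.05      ]
[184, 184, 184, 184, 184, 184, 184, 184, 184, 184, 184, 184, 183, 173, 156, 158, 159, 158, 159, 159, 159, 159, 159, 159, 159, 159, 159, 159, 159, 159, 159, 159, 159, 160, 159, 160, 159, 159, 160, 159, 159, 160, 159, 160, 160, 159, 159, 160, 160, 160, 160, 160, 159, 160, 160, 160, 160, 160, 160, 160, 160, 160, 160, 160, 160, 159, 160, 160, 160, 160, 160, 160, 160, 160, 160, 160, 160, 160, 160, 160, 160, 160, 160, 159, 157, 162, 180, 182, 182, 182, 182, 182, 182, 182, 181, 181, 182, 181, 182, 182]
[104, 104, 104, 103, 104, 104, 104, 104, 103, 103, 104, 103, 105, 101, 96, 97, 96, 95, 97, 97, 97, 97, 96, 96, 96, 96, 97, 97, 97, 96, 96, 97, 96, 96, 97, 97, 97, 96, 97, 96, 96, 96, 95, 95, 96, 96, 96, 96, 97, 96, 96, 96, 95, 96, 96, 95, 95, 96, 96, 96, 95, 96, 95, 94, 94, 94, 95, 94, 94, 93, 93, 93, 94, 94, 93, 94, 93, 93, 94, 92, 92, 92, 93, 90, 91, 98, 104, 104, 104, 104, 103, 104, 104, 105, 104, 102, 104, 103, 103, 104]
```

The stub is about 2.5 mm off centre along +tool y. I'll nudge it by closing lightly on its ends with the gripper shifted −2.5 mm.

Request:
drive_tool([
  {"gripper":0,"offset":[0,-0.0025,0.04],"angular":[0,0,0]},
  {"gripper":0,"offset":[0,-0.0025,0.08],"angular":[0,0,0]},
  {"gripper":0,"offset":[0,-0.0025,0.12],"angular":[0,0,0]},
  {"gripper":0,"offset":[0,-0.0025,0.147],"angular":[0,0,0]},
  {"gripper":0,"offset":[0,-0.0025,0.147],"angular":[0,0,0]},
], grip_force=20)

```text
t: 8.9
eef_pos: [0.5014, 0.0878, 0.0968]
tool_rot: [-0.004, 0.116, 0.993, -0.001]
contact_force: [0.1, -0.8, 0.2]
gripper_width: 1.003
grasp_force: 0.0
```

Request:
drive_tool([
  {"gripper":60,"offset":[0,0,0],"angular":[0,0,0]},
  {"gripper":75,"offset":[0,0,0],"angular":[0,0,0]},
  {"gripper":85,"offset":[0,0,0],"angular":[0,0,0]},
  {"gripper":95,"offset":[0,0,0],"angular":[0,0,0]},
  {"gripper":95,"offset":[0,0,0],"angular":[0,0,0]},
], grip_force=20)

```text
t: 9.4
eef_pos: [0.5054, 0.0894, 0.1024]
tool_rot: [0.001, 0.117, 0.993, 0.001]
contact_force: [-2.2, 2.4, 7.3]
gripper_width: 0.704
grasp_force: 22.6
```

Request:
drive_tool([
  {"gripper":0,"offset":[0,0,0],"angular":[0,0,0]},
  {"gripper":0,"offset":[0,0,0],"angular":[0,0,0]},
  {"gripper":0,"offset":[0,0,0],"angular":[0,0,0]},
  {"gripper":0,"offset":[0,0,-0.02],"angular":[0,0,0]},
  {"gripper":0,"offset":[0,0,-0.06],"angular":[0,0,0]},
])

```text
t: 9.9
eef_pos: [0.5029, 0.0878, 0.1593]
tool_rot: [-0.003, 0.117, 0.993, -0.001]
contact_force: [1.0, 0.3, 0.3]
gripper_width: 1.003
grasp_force: 0.0
```

Request:
drive_tool([
  {"gripper":0,"offset":[0,0,-0.04],"angular":[0,0,0]},
  {"gripper":0,"offset":[0,0,-0.087],"angular":[0,0,0]},
  {"gripper":0,"offset":[0,0,-0.087],"angular":[0,0,0]},
  {"gripper":0,"offset":[0,0,-0.087],"angular":[0,0,0]},
])

```text
t: 10.3
eef_pos: [0.5051, 0.0884, 0.2488]
tool_rot: [0.001, 0.117, 0.993, -0.0]
contact_force: [-0.6, -0.4, -0.2]
gripper_width: 1.0
grasp_force: 0.0
```

```bash
cat >> h.py <<'E'
def centred(m,im,x0,x1,y0,y1):
    "wrist view, block upright in the picture: column mid of stub and of block, px"
    H,S,V=hsv(im); d=V<120; g=(V>135)&(H<100)&(H>80)
    out=[]
    for r in range(y0,y1,2):
        xs=np.where(d[r,x0:x1])[0]+x0; gs=np.where(V[r,x0:x1]<172)[0]+x0
        out.append((r,(xs.min(),xs.max()) if len(xs) else None,(gs.min(),gs.max()) if len(gs) else None))
    return out
E
python3 - <<'E'
from h import *
st(); m,im=shot("wrist","w7.png")
for o in centred(m,im,225,330,158,236): print(*o)
E
```

```text
t10.3 p [0.5051 0.0884 0.2488] yaw 166.5 tilt [ 0.002 -0.001] F [-0.6 -0.4 -0.2] T [-0.04  0.02 -0.02] w 1.0 gf 0.0 q [ 0.38  0.39 -0.82  1.95  0.35  0.94  0.72]
158 None None
160 None None
162 None None
164 None None
166 (np.int64(261), np.int64(266)) (np.int64(259), np.int64(297))
168 (np.int64(258), np.int64(298)) (np.int64(256), np.int64(300))
170 (np.int64(257), np.int64(299)) (np.int64(256), np.int64(300))
172 (np.int64(257), np.int64(299)) (np.int64(256), np.int64(300))
174 (np.int64(257), np.int64(299)) (np.int64(256), np.int64(300))
176 (np.int64(257), np.int64(299)) (np.int64(256), np.int64(300))
178 (np.int64(257), np.int64(298)) (np.int64(256), np.int64(300))
180 (np.int64(258), np.int64(298)) (np.int64(256), np.int64(299))
182 (np.int64(258), np.int64(298)) (np.int64(257), np.int64(299))
184 (np.int64(258), np.int64(298)) (np.int64(257), np.int64(299))
186 (np.int64(246), np.int64(298)) (np.int64(244), np.int64(312))
188 (np.int64(256), np.int64(313)) (np.int64(243), np.int64(314))
190 (np.int64(304), np.int64(313)) (np.int64(243), np.int64(314))
192 None (np.int64(242),
[... 363 characters left out ...]
.int64(315))
212 None (np.int64(242), np.int64(315))
214 None (np.int64(243), np.int64(315))
216 None (np.int64(243), np.int64(314))
218 None (np.int64(243), np.int64(314))
220 (np.int64(258), np.int64(272)) (np.int64(245), np.int64(312))
222 (np.int64(258), np.int64(297)) (np.int64(257), np.int64(298))
224 (np.int64(258), np.int64(297)) (np.int64(257), np.int64(298))
226 (np.int64(258), np.int64(297)) (np.int64(257), np.int64(298))
228 (np.int64(258), np.int64(297)) (np.int64(257), np.int64(298))
230 (np.int64(258), np.int64(297)) (np.int64(257), np.int64(298))
232 (np.int64(258), np.int64(297)) (np.int64(257), np.int64(298))
234 (np.int64(258), np.int64(297)) (np.int64(257), np.int64(298))
```

The stub is now centred to within 0.5 mm (stub mid at column 278.5, block mid at 278). On to the second stub.

```bash
python3 - <<'E'
from h import *
plan([(.461,.307,.19,172.5)])
E
```

```text
(0.461, 0.307, 0.19, 172.5) off [0.093, 0.2029, 0.0574] ang [-0.001, -0.0, -0.132] rows 4.6
```

Request:
drive_tool([
  {"gripper":0,"offset":[0.023,0.05,0],"angular":[0,0,-0.03]},
  {"gripper":0,"offset":[0.046,0.1,0],"angular":[0,0,-0.06]},
  {"gripper":0,"offset":[0.069,0.15,0.01],"angular":[0,0,-0.1]},
  {"gripper":0,"offset":[0.085,0.185,0.03],"angular":[0,0,-0.13]},
  {"gripper":0,"offset":[0.093,0.203,0.057],"angular":[0,0,-0.13]},
], grip_force=80)

```text
t: 10.85
eef_pos: [0.4597, 0.3118, 0.1901]
tool_rot: [-0.0, 0.064, 0.998, 0.001]
contact_force: [0.6, 0.2, 0.2]
gripper_width: 0.999
grasp_force: 0.0
```

Request:
drive_tool([
  {"gripper":0,"offset":[0,0,0],"angular":[0,0,0]},
  {"gripper":0,"offset":[0,0,0],"angular":[0,0,0]},
])

```text
t: 11.05
eef_pos: [0.4599, 0.3075, 0.1886]
tool_rot: [-0.002, 0.065, 0.998, -0.001]
contact_force: [0.1, -0.3, 0.2]
gripper_width: 1.003
grasp_force: 0.0
```

```bash
python3 - <<'E'
from h import *
st(); m,im=shot("wrist","w8.png"); H,S,V=hsv(im)
g=(S<60)&(V>110)
for r in range(190,270,6):
    xs=np.where(g[r,200:360])[0]+200; print(r,(xs.min(),xs.max(),(xs.min()+xs.max())/2) if len(xs) else None)
plan([(.4612,.307,.112,172.5)])
E
```

```text
t11.1 p [0.4599 0.3075 0.1886] yaw 172.6 tilt [-0.004 -0.002] F [ 0.1 -0.3  0.2] T [ 0.03 -0.07 -0.02] w 1.003 gf 0.0 q [-0.08  0.55 -0.81  1.91  0.5   0.9   0.3 ]
190 None
196 None
202 (np.int64(250), np.int64(250), np.float64(250.0))
208 (np.int64(247), np.int64(247), np.float64(247.0))
214 (np.int64(230), np.int64(318), np.float64(274.0))
220 (np.int64(228), np.int64(325), np.float64(276.5))
226 (np.int64(227), np.int64(326), np.float64(276.5))
232 (np.int64(227), np.int64(326), np.float64(276.5))
238 (np.int64(227), np.int64(326), np.float64(276.5))
244 (np.int64(227), np.int64(326), np.float64(276.5))
250 (np.int64(227), np.int64(325), np.float64(276.0))
256 (np.int64(229), np.int64(324), np.float64(276.5))
262 (np.int64(227), np.int64(303), np.float64(265.0))
268 (np.int64(225), np.int64(324), np.float64(274.5))
(0.4612, 0.307, 0.112, 172.5) off [-0.0004, 0.0004, 0.0776] ang [-0.003, -0.002, -0.001] rows 1.6
```

Request:
drive_tool([
  {"gripper":0,"offset":[-0.001,-0.001,0.03],"angular":[0,0,0]},
  {"gripper":0,"offset":[-0.001,-0.001,0.055],"angular":[0,0,0]},
  {"gripper":0,"offset":[-0.001,-0.001,0.077],"angular":[0,0,0]},
  {"gripper":0,"offset":[-0.001,-0.001,0.077],"angular":[0,0,0]},
], grip_force=80)

```text
t: 11.5
eef_pos: [0.462, 0.3036, 0.1118]
tool_rot: [-0.001, 0.067, 0.998, -0.002]
contact_force: [-0.8, 0.0, -0.6]
gripper_width: 0.995
grasp_force: 0.0
```

Request:
drive_tool([
  {"gripper":255,"offset":[0,0,0],"angular":[0,0,0]},
  {"gripper":255,"offset":[0,0,0],"angular":[0,0,0]},
  {"gripper":255,"offset":[0,0,0],"angular":[0,0,0]},
  {"gripper":255,"offset":[0,0,0],"angular":[0,0,0]},
  {"gripper":255,"offset":[0,0,0],"angular":[0,0,0]},
], grip_force=80)

```text
t: 12.0
eef_pos: [0.4631, 0.3065, 0.1157]
tool_rot: [0.001, 0.066, 0.998, 0.0]
contact_force: [-0.0, -2.9, 6.0]
gripper_width: 0.686
grasp_force: 85.7
```

Request:
drive_tool([
  {"gripper":255,"offset":[0,0,-0.015],"angular":[0,0,0]},
  {"gripper":255,"offset":[0,0,-0.04],"angular":[0,0,0]},
  {"gripper":255,"offset":[0,0,-0.08],"angular":[0,0,0]},
  {"gripper":255,"offset":[0,0,-0.125],"angular":[0,0,0]},
  {"gripper":255,"offset":[0,0,-0.125],"angular":[0,0,0]},
])

```text
t: 12.5
eef_pos: [0.464, 0.3095, 0.2462]
tool_rot: [0.005, 0.066, 0.998, 0.004]
contact_force: [0.2, 1.1, -2.1]
gripper_width: 0.686
grasp_force: 87.5
```

```bash
python3 - <<'E'
from h import *
st(); m,im=shot("top","top2.png")
H,S,V=hsv(im); dk=np.zeros(V.shape,bool); dk[168:268,242:364]=V[168:268,242:364]<130
for c in blobs(dk,20): print("dark",rect(m,c,.05))
plan([(.54,.2,.26,184),(.624,.076,.25,195.6)])
E
```

```text
t12.5 p [0.464  0.3095 0.2462] yaw 172.5 tilt [0.009 0.007] F [ 0.2  1.1 -2.1] T [ 0.12 -0.06  0.  ] w 0.686 gf 87.5 q [-0.04  0.48 -0.86  1.86  0.43  0.99  0.36]
dark (array([0.4841911 , 0.09373303]), (33.1, 14.7), 76.43109130859375)
dark (array([0.52625446, 0.08245907]), (34.6, 14.3), 76.325927734375)
dark (array([0.62452661, 0.07510611]), (60.4, 33.2), 15.597559928894043)
(0.54, 0.2, 0.26, 184) off [-0.0904, -0.0969, -0.0168] ang [0.005, 0.008, -0.257] rows 2.7
(0.624, 0.076, 0.25, 195.6) off [-0.0751, -0.1296, 0.01] ang [0.0, 0.0, -0.258] rows 3.0
```

Request:
drive_tool([
  {"gripper":255,"offset":[-0.03,-0.032,-0.01],"angular":[0,0,-0.08]},
  {"gripper":255,"offset":[-0.06,-0.065,-0.012],"angular":[0,0,-0.17]},
  {"gripper":255,"offset":[-0.09,-0.097,-0.012],"angular":[0,0,-0.25]},
  {"gripper":255,"offset":[-0.09,-0.097,-0.012],"angular":[0,0,-0.25]},
])

```text
t: 12.95
eef_pos: [0.5423, 0.1906, 0.2492]
tool_rot: [-0.0, -0.027, 1.0, -0.002]
contact_force: [0.8, 0.0, -2.9]
gripper_width: 0.69
grasp_force: 87.3
```

Request:
drive_tool([
  {"gripper":255,"offset":[-0.02,-0.035,0],"angular":[0,0,-0.07]},
  {"gripper":255,"offset":[-0.04,-0.07,0],"angular":[0,0,-0.14]},
  {"gripper":255,"offset":[-0.06,-0.105,0],"angular":[0,0,-0.2]},
  {"gripper":255,"offset":[-0.075,-0.13,0],"angular":[0,0,-0.26]},
  {"gripper":255,"offset":[-0.075,-0.13,0],"angular":[0,0,-0.26]},
])

```text
t: 13.45
eef_pos: [0.6236, 0.0675, 0.2491]
tool_rot: [-0.001, -0.13, 0.991, -0.001]
contact_force: [0.1, 0.7, -2.2]
gripper_width: 0.687
grasp_force: 87.3
```

Request:
drive_tool([
  {"gripper":255,"offset":[0,0,0],"angular":[0,0,0]},
  {"gripper":255,"offset":[0,0,0],"angular":[0,0,0]},
])

```text
t: 13.65
eef_pos: [0.6207, 0.0751, 0.2505]
tool_rot: [-0.001, -0.135, 0.991, 0.0]
contact_force: [0.7, 0.1, -1.6]
gripper_width: 0.685
grasp_force: 87.4
```

```bash
python3 - <<'E'
from h import *
st(); m,im=shot("wrist","w9.png"); H,S,V=hsv(im)
plan([(.624,.0755,.248,195.6)])
z=np.zeros(V.shape,bool); z[140:255,220:340]=V[140:255,220:340]<150
p,r=pose()
for c in blobs(z,300):
    a=rect(m,c,.05); print(a,c.min(0),c.max(0),"tool",r.inv().apply(np.r_[a[0],.05]-p).round(4))
E
```

```text
t13.7 p [0.6207 0.0751 0.2505] yaw -164.5 tilt [-0.001  0.001] F [ 0.7  0.1 -1.6] T [ 0.04  0.05 -0.  ] w 0.685 gf 87.4 q [ 0.4   0.6  -0.88  1.69  0.51  1.1   1.21]
(0.624, 0.0755, 0.248, 195.6) off [-0.0032, -0.0007, 0.0027] ang [0.001, -0.001, -0.002] rows 0.1
(array([0.62507977, 0.07420779]), (61.6, 36.2), 15.532488822937012) [253 172] [296 241] tool [-0.004  -0.0023  0.2007]
```

View pics/w9.png

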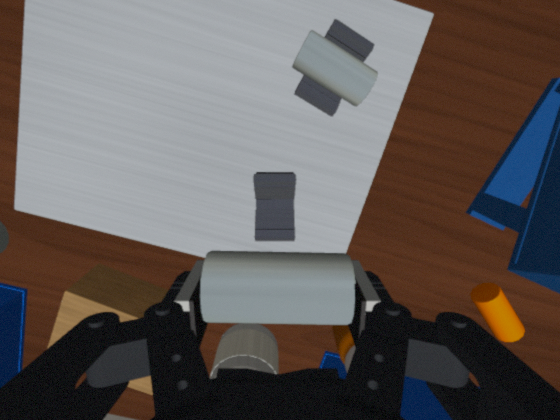

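The second stub is held level at about (278,288). The block spans columns 253–296 (mid 274.8) and rows 172–241. I'll work out the stub's position in the hand.

```bash
python3 - <<'E'
from h import *
m=optics.camera_model("wrist"); T=np.array(m["cam_to_world"]); p,r=pose(); C=r.inv().apply(T[:3,3]-p)
for n in("w5.png","w9.png"):
    V=cv2.imread("pics/"+n).max(2).astype(float); pr=V[235:350,235:320].mean(1); d=np.diff(pr); e0=235+np.argmax(d[:45])+.5; 
    print(n,"top edge",e0,[(235+i,int(x)) for i,x in enumerate(pr) if i>82 and i<105])
for k0,k1 in((259.,332.5),(251.,325)):
    u=[r.inv().apply(cast(m,[278,k],0)[0]-p)-C for k in(k0,k1)]; u=[v/np.linalg.norm(v) for v in u]; b=u[0]+u[1]
    h=np.arccos(u[0]@u[1])/2; b/=np.linalg.norm(b); print((C+b*.015/np.sin(h)).round(4), [ (C+b*s)[[0,2]].round(4) for s in((.0526-C[2])/b[2],(.054-C[2])/b[2])])
E
```

```text
w5.png top edge 239.5 [(318, 165), (319, 165), (320, 165), (321, 165), (322, 165), (323, 165), (324, 165), (325, 165), (326, 165), (327, 164), (328, 163), (329, 160), (330, 159), (331, 159), (332, 160), (333, 147), (334, 141), (335, 141), (336, 141), (337, 141), (338, 141), (339, 142)]
w9.png top edge 240.5 [(318, 151), (319, 151), (320, 150), (321, 149), (322, 143), (323, 120), (324, 93), (325, 84), (326, 83), (327, 83), (328, 84), (329, 85), (330, 86), (331, 87), (332, 87), (333, 87), (334, 86), (335, 87), (336, 87), (337, 87), (338, 87), (339, 87)]
[-0.0004  0.0007  0.0526] [array([-0.0004,  0.0526]), array([-0.0013,  0.054 ])]
[0.0035 0.0007 0.0521] [array([0.0032, 0.0526]), array([0.0024, 0.054 ])]
```

Request:
drive_tool([
  {"gripper":255,"offset":[-0.0075,-0.0025,0.04],"angular":[0,0,0]},
  {"gripper":255,"offset":[-0.0075,-0.0025,0.08],"angular":[0,0,0]},
  {"gripper":255,"offset":[-0.0075,-0.0025,0.115],"angular":[0,0,0]},
  {"gripper":255,"offset":[-0.0075,-0.0025,0.142],"angular":[0,0,0]},
  {"gripper":255,"offset":[-0.0075,-0.0025,0.142],"angular":[0,0,0]},
])

```text
t: 14.2
eef_pos: [0.6274, 0.074, 0.1057]
tool_rot: [-0.003, -0.135, 0.991, 0.0]
contact_force: [-0.3, -0.7, -1.7]
gripper_width: 0.687
grasp_force: 87.3
```

Request:
drive_tool([
  {"gripper":255,"offset":[0,0,0.003],"angular":[0,0,0]},
  {"gripper":255,"offset":[0,0,0.006],"angular":[0,0,0]},
  {"gripper":255,"offset":[0,0,0.006],"angular":[0,0,0]},
])

```text
t: 14.5
eef_pos: [0.6301, 0.0736, 0.1041]
tool_rot: [0.001, -0.134, 0.991, -0.0]
contact_force: [0.0, -0.6, -1.6]
gripper_width: 0.691
grasp_force: 87.4
```

Request:
drive_tool([
  {"gripper":255,"offset":[0,0,0.0015],"angular":[0,0,0]},
  {"gripper":255,"offset":[0,0,0.0015],"angular":[0,0,0]},
  {"gripper":255,"offset":[0,0,0.0015],"angular":[0,0,0]},
])

```text
t: 14.8
eef_pos: [0.6298, 0.0732, 0.1017]
tool_rot: [0.0, -0.134, 0.991, -0.0]
contact_force: [0.3, 0.7, -1.4]
gripper_width: 0.685
grasp_force: 87.4
```

```bash
python3 - <<'E'
from h import *
st()
E
```

```text
t14.8 p [0.6298 0.0732 0.1017] yaw -164.6 tilt [ 0. -0.] F [ 0.3  0.7 -1.4] T [-0.04 -0.    0.05] w 0.685 gf 87.4 q [ 0.32  0.78 -0.76  1.76  0.68  0.88  1.09]
```

Request:
drive_tool([
  {"gripper":255,"offset":[0,0,0.0015],"angular":[0,0,0]},
  {"gripper":255,"offset":[0,0,0.0015],"angular":[0,0,0]},
])

```text
t: 15.0
eef_pos: [0.63, 0.0733, 0.1003]
tool_rot: [0.0, -0.134, 0.991, -0.0]
contact_force: [1.0, 0.4, 0.6]
gripper_width: 0.69
grasp_force: 87.9
```

Request:
drive_tool([
  {"gripper":255,"offset":[0,0,0.001],"angular":[0,0,0]},
  {"gripper":255,"offset":[0,0,0.001],"angular":[0,0,0]},
])

```text
t: 15.2
eef_pos: [0.63, 0.0734, 0.1001]
tool_rot: [0.0, -0.134, 0.991, -0.0]
contact_force: [-2.9, -1.2, 8.7]
gripper_width: 0.687
grasp_force: 88.8
```

Request:
drive_tool([
  {"gripper":255,"offset":[0,0,0.001],"angular":[0,0,0]},
  {"gripper":255,"offset":[0,0,0.001],"angular":[0,0,0]},
])

```text
t: 15.4
eef_pos: [0.63, 0.0734, 0.1]
tool_rot: [0.0, -0.134, 0.991, -0.001]
contact_force: [-6.2, -3.0, 15.6]
gripper_width: 0.689
grasp_force: 89.7
```

Request:
drive_tool([
  {"gripper":0,"offset":[0,0,-0.001],"angular":[0,0,0]},
  {"gripper":0,"offset":[0,0,-0.001],"angular":[0,0,0]},
  {"gripper":0,"offset":[0,0,-0.001],"angular":[0,0,0]},
  {"gripper":0,"offset":[0,0,-0.001],"angular":[0,0,0]},
  {"gripper":0,"offset":[0,0,-0.001],"angular":[0,0,0]},
])

```text
t: 15.9
eef_pos: [0.6296, 0.0733, 0.0987]
tool_rot: [-0.0, -0.134, 0.991, 0.0]
contact_force: [-0.1, 0.8, 0.6]
gripper_width: 1.003
grasp_force: 0.0
```

Request:
drive_tool([
  {"gripper":0,"offset":[0.004,0,-0.03],"angular":[0,0,0]},
  {"gripper":0,"offset":[0.004,0,-0.06],"angular":[0,0,0]},
  {"gripper":0,"offset":[0.004,0,-0.1],"angular":[0,0,0]},
  {"gripper":0,"offset":[0.004,0,-0.15],"angular":[0,0,0]},
  {"gripper":0,"offset":[0.004,0,-0.15],"angular":[0,0,0]},
])

```text
t: 16.4
eef_pos: [0.6287, 0.0741, 0.2561]
tool_rot: [0.006, -0.134, 0.991, 0.0]
contact_force: [1.2, 0.6, -0.0]
gripper_width: 0.999
grasp_force: 0.0
```

Request:
drive_tool([
  {"gripper":0,"offset":[0,0,0],"angular":[0,0,0]},
  {"gripper":0,"offset":[0,0,0],"angular":[0,0,0]},
])

```text
t: 16.6
eef_pos: [0.6252, 0.0717, 0.2476]
tool_rot: [-0.001, -0.134, 0.991, -0.0]
contact_force: [0.1, 0.3, -1.0]
gripper_width: 0.999
grasp_force: 0.0
```

```bash
python3 - <<'E'
from h import *
st(); m,im=shot("wrist","w10.png")
for o in centred(m,im,225,335,160,246)[::3]: print(*[None if v is None else v if isinstance(v,int) else (int(v[0]),int(v[1]),(v[0]+v[1])/2) for v in o])
m,im=shot("top","top3.png")
H,S,V=hsv(im); dk=np.zeros(V.shape,bool); dk[168:268,242:364]=V[168:268,242:364]<130
for c in blobs(dk,20): print("dark",rect(m,c,.05))
E
```

```text
t16.6 p [0.6252 0.0717 0.2476] yaw -164.6 tilt [-0.002 -0.001] F [ 0.1  0.3 -1. ] T [0.02 0.01 0.  ] w 0.999 gf 0.0 q [ 0.4   0.61 -0.87  1.68  0.52  1.1   1.21]
160 None (296, 306, np.float64(301.0))
166 None (227, 326, np.float64(276.5))
172 (259, 300, np.float64(279.5)) (250, 301, np.float64(275.5))
178 (259, 301, np.float64(280.0)) (258, 302, np.float64(280.0))
184 (259, 300, np.float64(279.5)) (258, 302, np.float64(280.0))
190 (244, 312, np.float64(278.0)) (242, 314, np.float64(278.0))
196 None (239, 314, np.float64(276.5))
202 None (241, 314, np.float64(277.5))
208 None (241, 314, np.float64(277.5))
214 None (241, 314, np.float64(277.5))
220 None (242, 313, np.float64(277.5))
226 (260, 299, np.float64(279.5)) (258, 300, np.float64(279.0))
232 (260, 299, np.float64(279.5)) (258, 300, np.float64(279.0))
238 (268, 298, np.float64(283.0)) (259, 300, np.float64(279.5))
244 None (255, 259, np.float64(257.0))
dark (array([0.48470001, 0.09332249]), (32.6, 13.5), 76.46382141113281)
dark (array([0.52661835, 0.0826724 ]), (32.8, 13.7), 76.3590316772461)
dark (array([0.6031651 , 0.06943826]), (33.8, 17.1), -75.36665916442871)
dark (array([5.70925964e-01, 3.60046387e-04]), (344.6, 76.1), 52.998558044433594)
```

View pics/w10.png

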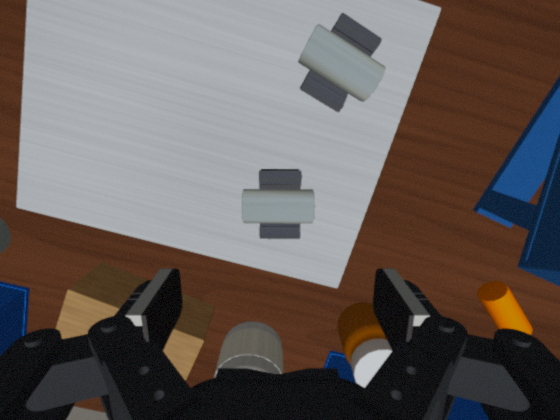

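Both stubs are seated and level. The second stub's mid is at column 277.5 and its block's at 279.6, so it is about 1.7 mm off. I'll nudge it the same way.

Request:
drive_tool([
  {"gripper":0,"offset":[-0.003,0.0018,0.04],"angular":[0,0,0]},
  {"gripper":0,"offset":[-0.003,0.0018,0.08],"angular":[0,0,0]},
  {"gripper":0,"offset":[-0.003,0.0018,0.12],"angular":[0,0,0]},
  {"gripper":0,"offset":[-0.003,0.0018,0.146],"angular":[0,0,0]},
  {"gripper":0,"offset":[-0.003,0.0018,0.146],"angular":[0,0,0]},
], grip_force=20)

```text
t: 17.2
eef_pos: [0.6251, 0.0738, 0.0977]
tool_rot: [-0.005, -0.134, 0.991, -0.0]
contact_force: [-0.7, 0.5, -0.2]
gripper_width: 1.001
grasp_force: 0.0
```

Request:
drive_tool([
  {"gripper":60,"offset":[0,0,0],"angular":[0,0,0]},
  {"gripper":75,"offset":[0,0,0],"angular":[0,0,0]},
  {"gripper":85,"offset":[0,0,0],"angular":[0,0,0]},
  {"gripper":95,"offset":[0,0,0],"angular":[0,0,0]},
  {"gripper":95,"offset":[0,0,0],"angular":[0,0,0]},
], grip_force=20)

```text
t: 17.7
eef_pos: [0.6292, 0.0749, 0.1046]
tool_rot: [0.001, -0.134, 0.991, -0.0]
contact_force: [-0.5, -0.1, 6.3]
gripper_width: 0.698
grasp_force: 23.1
```

Request:
drive_tool([
  {"gripper":0,"offset":[0,0,0],"angular":[0,0,0]},
  {"gripper":0,"offset":[0,0,0],"angular":[0,0,0]},
  {"gripper":0,"offset":[0,0,0],"angular":[0,0,0]},
  {"gripper":0,"offset":[0,0,-0.02],"angular":[0,0,0]},
  {"gripper":0,"offset":[0,0,-0.06],"angular":[0,0,0]},
])

```text
t: 18.2
eef_pos: [0.6265, 0.0742, 0.1617]
tool_rot: [-0.003, -0.134, 0.991, 0.0]
contact_force: [0.6, 0.0, 0.4]
gripper_width: 0.998
grasp_force: 0.0
```

Request:
drive_tool([
  {"gripper":0,"offset":[0.003,0,-0.04],"angular":[0,0,0]},
  {"gripper":0,"offset":[0.003,0,-0.087],"angular":[0,0,0]},
  {"gripper":0,"offset":[0.003,0,-0.087],"angular":[0,0,0]},
  {"gripper":0,"offset":[0.003,0,-0.087],"angular":[0,0,0]},
])

```text
t: 18.6
eef_pos: [0.6259, 0.0743, 0.2525]
tool_rot: [0.002, -0.134, 0.991, -0.0]
contact_force: [-0.3, 0.7, -0.8]
gripper_width: 0.999
grasp_force: 0.0
```

```bash
python3 - <<'E'
from h import *
st(); m,im=shot("wrist","w11.png")
for o in centred(m,im,225,335,160,246)[::3]: print(*[None if v is None else v if isinstance(v,int) else (int(v[0]),int(v[1]),(v[0]+v[1])/2) for v in o])
plan([(.55,-.09,.3,162),(.5,-.26,.3,130)])
E
```

```text
t18.6 p [0.6259 0.0743 0.2525] yaw -164.6 tilt [0.004 0.   ] F [-0.3  0.7 -0.8] T [-0.02  0.04  0.03] w 0.999 gf 0.0 q [ 0.4   0.61 -0.88  1.68  0.51  1.1   1.21]
160 None None
166 (258, 295, np.float64(276.5)) (243, 298, np.float64(270.5))
172 (256, 298, np.float64(277.0)) (255, 299, np.float64(277.0))
178 (257, 297, np.float64(277.0)) (256, 298, np.float64(277.0))
184 (257, 297, np.float64(277.0)) (243, 310, np.float64(276.5))
190 None (241, 313, np.float64(277.0))
196 None (240, 313, np.float64(276.5))
202 None (241, 313, np.float64(277.0))
208 None (240, 313, np.float64(276.5))
214 None (242, 312, np.float64(277.0))
220 (258, 296, np.float64(277.0)) (256, 297, np.float64(276.5))
226 (257, 296, np.float64(276.5)) (256, 297, np.float64(276.5))
232 (258, 296, np.float64(277.0)) (256, 297, np.float64(276.5))
238 None None
244 None None
(0.55, -0.09, 0.3, 162) off [0.1159, -0.138, -0.0493] ang [-0.001, 0.001, 0.742] rows 3.9
(0.5, -0.26, 0.3, 130) off [-0.005, -0.1771, 0.0] ang [0.0, 0.0, 0.711] rows 3.7
```

Both stubs are centred and no other V-blocks are present, so I'll move to the key.

Request:
drive_tool([
  {"gripper":0,"offset":[0.116,-0.138,-0.049],"angular":[0,0,0.74]},
  {"gripper":0,"offset":[0.116,-0.138,-0.049],"angular":[0,0,0.74]},
  {"gripper":0,"offset":[0.116,-0.138,-0.049],"angular":[0,0,0.74]},
  {"gripper":0,"offset":[0.116,-0.138,-0.049],"angular":[0,0,0.74]},
  {"gripper":0,"offset":[0.116,-0.138,-0.049],"angular":[0,0,0.74]},
])

```text
t: 19.15
eef_pos: [0.5481, -0.0962, 0.2985]
tool_rot: [-0.001, 0.161, 0.987, -0.002]
contact_force: [-0.0, 0.1, -0.2]
gripper_width: 0.998
grasp_force: 0.0
```

Request:
drive_tool([
  {"gripper":0,"offset":[-0.005,-0.18,0],"angular":[0,0,0.71]},
  {"gripper":0,"offset":[-0.005,-0.18,0],"angular":[0,0,0.71]},
  {"gripper":0,"offset":[-0.005,-0.18,0],"angular":[0,0,0.71]},
  {"gripper":0,"offset":[-0.005,-0.18,0],"angular":[0,0,0.71]},
  {"gripper":0,"offset":[-0.005,-0.18,0],"angular":[0,0,0.71]},
])

```text
t: 19.65
eef_pos: [0.4972, -0.2676, 0.2971]
tool_rot: [-0.002, 0.426, 0.905, -0.001]
contact_force: [0.0, 0.1, 0.7]
gripper_width: 0.998
grasp_force: 0.0
```

Request:
drive_tool([
  {"gripper":0,"offset":[0,0,0],"angular":[0,0,0]},
  {"gripper":0,"offset":[0,0,0],"angular":[0,0,0]},
])

```text
t: 19.85
eef_pos: [0.5001, -0.2606, 0.2983]
tool_rot: [-0.001, 0.42, 0.908, 0.001]
contact_force: [-0.3, 0.6, 0.3]
gripper_width: 1.0
grasp_force: 0.0
```

```bash
python3 - <<'E'
from h import *
st(); m,im=shot("wrist","w12.png"); H,S,V=hsv(im)
br=(H>12)&(H<28)&(S>140)&(V>110)
cv2.imwrite("pics/w12.png",im)
for c in blobs(br,60): print("key",rect(m,c,.133),rect(m,c,.116),c.min(0),c.max(0))
plan([(.49,-.293,.25,129)])
E
```

```text
t19.9 p [ 0.5001 -0.2606  0.2983] yaw 130.4 tilt [-0.001  0.002] F [-0.3  0.6  0.3] T [ 0.02 -0.01 -0.01] w 1.0 gf 0.0 q [ 0.88  0.37 -0.64  1.8   0.25  1.06  0.85]
key (array([ 0.48687527, -0.27341571]), (19.0, 7.6), -51.02769470214844) (array([ 0.48932294, -0.2783945 ]), (20.4, 8.1), -51.02762985229492) [247 205] [257 229]
key (array([ 0.48883438, -0.29086734]), (48.2, 7.9), -49.7286376953125) (array([ 0.49142331, -0.29710565]), (51.7, 8.4), -49.72869110107422) [234 205] [245 264]
(0.49, -0.293, 0.25, 129) off [-0.0182, -0.0288, 0.0484] ang [0.001, -0.002, 0.031] rows 1.2
```

View pics/w12.png

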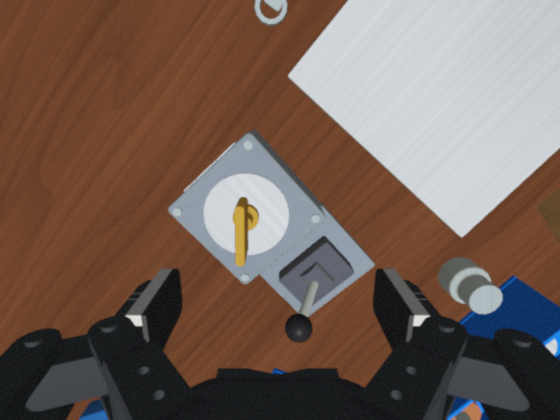

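The key wing runs from (244,200) to (241,264) and its top measures 48×8 mm at z=0.133, which matches. The lever ball is at (299,328). I'll move above the key and recheck.

```bash
python3 - <<'E'
from h import *
plan([(.489,-.2908,.235,130.3)])
E
```

```text
(0.489, -0.2908, 0.235, 130.3) off [-0.0159, -0.0282, 0.0635] ang [0.001, -0.002, 0.002] rows 1.4
```

Request:
drive_tool([
  {"gripper":0,"offset":[-0.016,-0.028,0.03],"angular":[0,0,0]},
  {"gripper":0,"offset":[-0.016,-0.028,0.063],"angular":[0,0,0]},
  {"gripper":0,"offset":[-0.016,-0.028,0.063],"angular":[0,0,0]},
  {"gripper":0,"offset":[-0.016,-0.028,0.063],"angular":[0,0,0]},
])

```text
t: 20.3
eef_pos: [0.4892, -0.2912, 0.2362]
tool_rot: [-0.0, 0.42, 0.907, 0.001]
contact_force: [0.9, -0.7, 1.3]
gripper_width: 1.002
grasp_force: 0.0
```

```bash
python3 - <<'E'
from h import *
st(); m,im=shot("wrist","w13.png"); H,S,V=hsv(im); p,r=pose()
br=(H>12)&(H<28)&(S>140)&(V>110); br[:,:190]=0; br[:,370:]=0
for c in blobs(br,60):
    a=rect(m,c,.133); print("key",a,c.min(0),c.max(0),"tool",r.inv().apply(np.r_[a[0],.133]-p).round(4))
for rr in range(180,300,8):
    xs=np.where(br[rr])[0]; print(rr,(xs.min(),xs.max()) if len(xs) else None)
E
```

```text
t20.3 p [ 0.4892 -0.2912  0.2362] yaw 130.3 tilt [-0.     0.001] F [ 0.9 -0.7  1.3] T [ 0.04 -0.01 -0.06] w 1.002 gf 0.0 q [ 0.9   0.45 -0.6   1.85  0.31  0.94  0.86]
key (array([ 0.48809869, -0.29032855]), (51.5, 16.8), -50.39823913574219) [261 202] [291 286] tool [ 0.0021 -0.0007  0.1042]
180 None
188 None
196 None
204 (np.int64(274), np.int64(277))
212 (np.int64(263), np.int64(288))
220 (np.int64(261), np.int64(290))
228 (np.int64(262), np.int64(289))
236 (np.int64(269), np.int64(282))
244 (np.int64(270), np.int64(281))
252 (np.int64(206), np.int64(281))
260 (np.int64(270), np.int64(280))
268 (np.int64(269), np.int64(280))
276 (np.int64(269), np.int64(280))
284 (np.int64(270), np.int64(279))
292 None
```

Request:
drive_tool([
  {"gripper":0,"offset":[0.0015,-0.0017,0.03],"angular":[0,0,0]},
  {"gripper":0,"offset":[0.0015,-0.0017,0.066],"angular":[0,0,0]},
  {"gripper":0,"offset":[0.0015,-0.0017,0.066],"angular":[0,0,0]},
  {"gripper":150,"offset":[0.0015,-0.0017,0.066],"angular":[0,0,0]},
  {"gripper":200,"offset":[0.0015,-0.0017,0.066],"angular":[0,0,0]},
], grip_force=60)

```text
t: 20.85
eef_pos: [0.4879, -0.293, 0.1725]
tool_rot: [0.002, 0.421, 0.907, -0.0]
contact_force: [-0.4, 0.2, 0.6]
gripper_width: 0.692
grasp_force: 0.0
```

Request:
drive_tool([
  {"gripper":255,"offset":[0,0,0],"angular":[0,0,0]},
  {"gripper":255,"offset":[0,0,0],"angular":[0,0,0]},
  {"gripper":255,"offset":[0,0,0],"angular":[0,0,0]},
  {"gripper":255,"offset":[0,0,0],"angular":[0,0,0]},
  {"gripper":255,"offset":[0,0,0],"angular":[0,0,0]},
], grip_force=60)

```text
t: 21.35
eef_pos: [0.4884, -0.2921, 0.172]
tool_rot: [0.002, 0.421, 0.907, 0.001]
contact_force: [1.1, 3.4, 10.0]
gripper_width: 0.082
grasp_force: 91.3
```

```bash
python3 -c "
from h import *
st()"
```

```text
t21.4 p [ 0.4884 -0.2921  0.172 ] yaw 130.2 tilt [ 0.004 -0.001] F [ 1.1  3.4 10. ] T [ 0.37 -0.33 -0.04] w 0.082 gf 91.3 q [ 0.87  0.53 -0.57  1.9   0.38  0.82  0.81]
```

Request:
drive_tool([
  {"gripper":255,"offset":[0,0,0],"angular":[0,0,0.17]},
  {"gripper":255,"offset":[0,0,0],"angular":[0,0,0.34]},
  {"gripper":255,"offset":[0,0,0],"angular":[0,0,0.51]},
  {"gripper":255,"offset":[0,0,0],"angular":[0,0,0.68]},
  {"gripper":255,"offset":[0,0,0],"angular":[0,0,0.85]},
])

```text
t: 21.85
eef_pos: [0.4889, -0.2919, 0.172]
tool_rot: [0.002, 0.696, 0.718, 0.002]
contact_force: [3.3, 4.5, 8.4]
gripper_width: 0.084
grasp_force: 91.0
```

```bash
python3 -c "
from h import *
st()"
```

```text
t21.9 p [ 0.4889 -0.2919  0.172 ] yaw 91.7 tilt [ 0.005 -0.001] F [3.3 4.5 8.4] T [ 0.26 -0.32  0.18] w 0.084 gf 91.0 q [ 0.75  0.5  -0.41  1.9   0.27  0.79  0.22]
```

Request:
drive_tool([
  {"gripper":255,"offset":[0,0,0],"angular":[0,0,0.17]},
  {"gripper":255,"offset":[0,0,0],"angular":[0,0,0.34]},
  {"gripper":255,"offset":[0,0,0],"angular":[0,0,0.51]},
  {"gripper":255,"offset":[0,0,0],"angular":[0,0,0.68]},
  {"gripper":255,"offset":[0,0,0],"angular":[0,0,0.85]},
])

```text
t: 22.35
eef_pos: [0.4893, -0.2921, 0.172]
tool_rot: [0.002, 0.893, 0.45, 0.002]
contact_force: [5.9, 3.4, 6.6]
gripper_width: 0.083
grasp_force: 91.0
```

Request:
drive_tool([
  {"gripper":255,"offset":[0,0,0],"angular":[0,0,0.17]},
  {"gripper":255,"offset":[0,0,0],"angular":[0,0,0.34]},
  {"gripper":255,"offset":[0,0,0],"angular":[0,0,0.51]},
  {"gripper":255,"offset":[0,0,0],"angular":[0,0,0.68]},
  {"gripper":255,"offset":[0,0,0],"angular":[0,0,0.85]},
])

```text
t: 22.85
eef_pos: [0.4897, -0.2925, 0.172]
tool_rot: [0.001, 0.991, 0.133, 0.003]
contact_force: [7.1, 0.8, 6.4]
gripper_width: 0.087
grasp_force: 90.8
```

Request:
drive_tool([
  {"gripper":255,"offset":[0,0,0],"angular":[0,0,0.17]},
  {"gripper":255,"offset":[0,0,0],"angular":[0,0,0.34]},
  {"gripper":255,"offset":[0,0,0],"angular":[0,0,0.51]},
  {"gripper":255,"offset":[0,0,0],"angular":[0,0,0.68]},
  {"gripper":255,"offset":[0,0,0],"angular":[0,0,0.85]},
])

```text
t: 23.35
eef_pos: [0.4896, -0.2931, 0.1721]
tool_rot: [0.0, 0.98, -0.2, 0.004]
contact_force: [8.0, -0.8, 4.8]
gripper_width: 0.078
grasp_force: 90.8
```

```bash
python3 -c "
from h import *
st()"
```

```text
t23.4 p [ 0.4896 -0.2931  0.1721] yaw -23.1 tilt [ 0.007 -0.002] F [ 8.  -0.8  4.8] T [ 0.28 -0.54  0.13] w 0.078 gf 90.8 q [ 0.37  0.46  0.08  1.93 -0.05  0.74 -1.49]
```

Request:
drive_tool([
  {"gripper":255,"offset":[0,0,0],"angular":[0,0,0.17]},
  {"gripper":255,"offset":[0,0,0],"angular":[0,0,0.34]},
  {"gripper":255,"offset":[0,0,0],"angular":[0,0,0.51]},
  {"gripper":255,"offset":[0,0,0],"angular":[0,0,0.68]},
  {"gripper":255,"offset":[0,0,0],"angular":[0,0,0.85]},
])

```text
t: 23.85
eef_pos: [0.4893, -0.2935, 0.172]
tool_rot: [-0.001, 0.86, -0.51, 0.003]
contact_force: [6.1, -1.1, 5.7]
gripper_width: 0.084
grasp_force: 91.0
```

Request:
drive_tool([
  {"gripper":255,"offset":[0,0,0],"angular":[0,0,0.15]},
  {"gripper":255,"offset":[0,0,0],"angular":[0,0,0.3]},
  {"gripper":255,"offset":[0,0,0],"angular":[0,0,0.45]},
  {"gripper":255,"offset":[0,0,0],"angular":[0,0,0.5]},
  {"gripper":255,"offset":[0,0,0],"angular":[0,0,0.5]},
])

```text
t: 24.35
eef_pos: [0.489, -0.2936, 0.172]
tool_rot: [-0.001, 0.745, -0.667, 0.003]
contact_force: [4.4, -1.8, 7.2]
gripper_width: 0.081
grasp_force: 91.3
```

```bash
python3 -c "
from h import *
st()"
```

```text
t24.4 p [ 0.489  -0.2936  0.172 ] yaw -83.6 tilt [ 0.006 -0.002] F [ 4.4 -1.8  7.2] T [ 0.47 -0.6  -0.05] w 0.081 gf 91.3 q [ 0.16  0.48  0.35  1.94 -0.24  0.75 -2.38]
```

Request:
drive_tool([
  {"gripper":0,"offset":[0,0,0],"angular":[0,0,0]},
  {"gripper":0,"offset":[0,0,0],"angular":[0,0,0]},
  {"gripper":0,"offset":[0,0,0],"angular":[0,0,0]},
  {"gripper":0,"offset":[0,0,-0.03],"angular":[0,0,0]},
  {"gripper":0,"offset":[0,0,-0.063],"angular":[0,0,0]},
])

```text
t: 24.85
eef_pos: [0.485, -0.2923, 0.2321]
tool_rot: [0.001, 0.745, -0.667, -0.002]
contact_force: [0.4, 0.1, 0.6]
gripper_width: 0.924
grasp_force: 0.0
```

Request:
drive_tool([
  {"gripper":0,"offset":[0,0,0],"angular":[0,0,-0.8]},
  {"gripper":0,"offset":[0,0,0],"angular":[0,0,-0.8]},
  {"gripper":0,"offset":[0,0,0],"angular":[0,0,-0.8]},
  {"gripper":0,"offset":[0,0,0],"angular":[0,0,-0.8]},
  {"gripper":0,"offset":[0,0,0],"angular":[0,0,-0.8]},
])

```text
t: 25.35
eef_pos: [0.4857, -0.2929, 0.2326]
tool_rot: [-0.0, 0.915, -0.403, -0.0]
contact_force: [0.3, -0.5, 0.3]
gripper_width: 1.002
grasp_force: 0.0
```

Request:
drive_tool([
  {"gripper":0,"offset":[0,0,0],"angular":[0,0,-0.8]},
  {"gripper":0,"offset":[0,0,0],"angular":[0,0,-0.8]},
  {"gripper":0,"offset":[0,0,0],"angular":[0,0,-0.8]},
  {"gripper":0,"offset":[0,0,0],"angular":[0,0,-0.8]},
  {"gripper":0,"offset":[0,0,0],"angular":[0,0,-0.8]},
])

```text
t: 25.85
eef_pos: [0.4858, -0.293, 0.2326]
tool_rot: [-0.0, 0.995, -0.101, -0.0]
contact_force: [0.1, -0.9, 0.2]
gripper_width: 0.998
grasp_force: 0.0
```

Request:
drive_tool([
  {"gripper":0,"offset":[0,0,0],"angular":[0,0,-0.8]},
  {"gripper":0,"offset":[0,0,0],"angular":[0,0,-0.8]},
  {"gripper":0,"offset":[0,0,0],"angular":[0,0,-0.8]},
  {"gripper":0,"offset":[0,0,0],"angular":[0,0,-0.8]},
  {"gripper":0,"offset":[0,0,0],"angular":[0,0,-0.8]},
])

```text
t: 26.35
eef_pos: [0.486, -0.293, 0.2327]
tool_rot: [-0.0, 0.978, 0.21, -0.0]
contact_force: [-0.9, -0.7, -0.7]
gripper_width: 1.002
grasp_force: 0.0
```

Request:
drive_tool([
  {"gripper":0,"offset":[0,0,0],"angular":[0,0,-0.8]},
  {"gripper":0,"offset":[0,0,0],"angular":[0,0,-0.8]},
  {"gripper":0,"offset":[0,0,0],"angular":[0,0,-0.8]},
  {"gripper":0,"offset":[0,0,0],"angular":[0,0,-0.8]},
  {"gripper":0,"offset":[0,0,0],"angular":[0,0,-0.8]},
])

```text
t: 26.85
eef_pos: [0.486, -0.293, 0.2327]
tool_rot: [-0.0, 0.865, 0.502, -0.0]
contact_force: [-0.4, -0.9, 0.6]
gripper_width: 0.998
grasp_force: 0.0
```

Request:
drive_tool([
  {"gripper":0,"offset":[0,0,0],"angular":[0,0,-0.8]},
  {"gripper":0,"offset":[0,0,0],"angular":[0,0,-0.8]},
  {"gripper":0,"offset":[0,0,0],"angular":[0,0,-0.8]},
  {"gripper":0,"offset":[0,0,0],"angular":[0,0,-0.8]},
  {"gripper":0,"offset":[0,0,0],"angular":[0,0,-0.8]},
])

```text
t: 27.35
eef_pos: [0.486, -0.293, 0.2327]
tool_rot: [-0.0, 0.668, 0.744, 0.0]
contact_force: [-0.8, 0.2, -0.1]
gripper_width: 1.0
grasp_force: 0.0
```

```bash
cat >> h.py <<'E'
def key(name=None):
    m,im=shot("wrist",name); H,S,V=hsv(im); p,r=pose()
    br=(H>12)&(H<28)&(S>140)&(V>110); br[:,:190]=0; br[:,370:]=0
    for c in blobs(br,60):
        a=rect(m,c,.133); print("key",a,c.min(0),c.max(0),"tool",r.inv().apply(np.r_[a[0],.133]-p).round(4))
    for rr in range(236,290,8):
        xs=np.where(br[rr])[0]; print(rr,(xs.min(),xs.max()) if len(xs) else None)
E
python3 - <<'E'
from h import *
st(); key("w14.png"); m,im=shot("top","top4.png")
H,S,V=hsv(im); dk=np.zeros(V.shape,bool); dk[168:268,242:364]=V[168:268,242:364]<130
for c in blobs(dk,20): print("dark",rect(m,c,.05))
E
```

```text
t27.4 p [ 0.486  -0.293   0.2327] yaw 96.2 tilt [-0.  0.] F [-0.8  0.2 -0.1] T [-0.03  0.01 -0.02] w 1.0 gf 0.0 q [ 0.67  0.4  -0.3   1.87  0.15  0.9   0.41]
key (array([ 0.48866592, -0.2890748 ]), (55.8, 17.0), -82.71741914749146) [266 196] [297 289] tool [0.0036 0.003  0.0997]
236 (np.int64(275), np.int64(289))
244 (np.int64(277), np.int64(288))
252 (np.int64(277), np.int64(288))
260 (np.int64(277), np.int64(288))
268 (np.int64(277), np.int64(288))
276 (np.int64(277), np.int64(288))
284 (np.int64(225), np.int64(288))
dark (array([0.4841911 , 0.09373303]), (33.1, 14.7), 76.43109130859375)
dark (array([0.52625446, 0.08245907]), (34.6, 14.3), 76.325927734375)
dark (array([0.60381555, 0.06948392]), (33.5, 17.7), -73.47037124633789)
dark (array([0.64685352, 0.08116035]), (32.7, 13.6), -76.84064769744873)
```

Request:
drive_tool([
  {"gripper":0,"offset":[0.0025,0.003,0.03],"angular":[0,0,0]},
  {"gripper":0,"offset":[0.0025,0.003,0.061],"angular":[0,0,0]},
  {"gripper":0,"offset":[0.0025,0.003,0.061],"angular":[0,0,0]},
  {"gripper":150,"offset":[0.0025,0.003,0.061],"angular":[0,0,0]},
  {"gripper":200,"offset":[0.0025,0.003,0.061],"angular":[0,0,0]},
], grip_force=60)

```text
t: 27.95
eef_pos: [0.4898, -0.2905, 0.1734]
tool_rot: [0.001, 0.667, 0.745, 0.0]
contact_force: [-0.6, -0.6, 0.4]
gripper_width: 0.694
grasp_force: 0.0
```

Request:
drive_tool([
  {"gripper":255,"offset":[0,0,0],"angular":[0,0,0]},
  {"gripper":255,"offset":[0,0,0],"angular":[0,0,0]},
  {"gripper":255,"offset":[0,0,0],"angular":[0,0,0]},
  {"gripper":255,"offset":[0,0,0],"angular":[0,0,0]},
  {"gripper":255,"offset":[0,0,0],"angular":[0,0,0]},
], grip_force=60)

```text
t: 28.45
eef_pos: [0.489, -0.2904, 0.1729]
tool_rot: [0.0, 0.667, 0.745, -0.0]
contact_force: [-2.8, 0.1, 6.8]
gripper_width: 0.086
grasp_force: 68.3
```

Request:
drive_tool([
  {"gripper":255,"offset":[0,0,0],"angular":[0,0,0.16]},
  {"gripper":255,"offset":[0,0,0],"angular":[0,0,0.32]},
  {"gripper":255,"offset":[0,0,0],"angular":[0,0,0.48]},
  {"gripper":255,"offset":[0,0,0],"angular":[0,0,0.64]},
  {"gripper":255,"offset":[0,0,0],"angular":[0,0,0.8]},
])

```text
t: 28.95
eef_pos: [0.4903, -0.2906, 0.1729]
tool_rot: [0.002, 0.865, 0.501, 0.001]
contact_force: [3.1, -0.9, -0.6]
gripper_width: 0.084
grasp_force: 67.7
```

```bash
python3 -c "
from h import *
st()"
```

```text
t28.9 p [ 0.4903 -0.2906  0.1729] yaw 60.1 tilt [ 0.003 -0.002] F [ 3.1 -0.9 -0.6] T [-0.3  -0.45  0.22] w 0.084 gf 67.7 q [ 0.53  0.47 -0.13  1.92  0.09  0.76 -0.17]
```

Request:
drive_tool([
  {"gripper":255,"offset":[0,0,0],"angular":[0,0,0.16]},
  {"gripper":255,"offset":[0,0,0],"angular":[0,0,0.32]},
  {"gripper":255,"offset":[0,0,0],"angular":[0,0,0.48]},
  {"gripper":255,"offset":[0,0,0],"angular":[0,0,0.64]},
  {"gripper":255,"offset":[0,0,0],"angular":[0,0,0.8]},
])

```text
t: 29.45
eef_pos: [0.4911, -0.2916, 0.1729]
tool_rot: [0.002, 0.978, 0.209, 0.002]
contact_force: [6.3, -4.8, -4.0]
gripper_width: 0.083
grasp_force: 67.3
```

Request:
drive_tool([
  {"gripper":255,"offset":[0,0,0],"angular":[0,0,0.16]},
  {"gripper":255,"offset":[0,0,0],"angular":[0,0,0.32]},
  {"gripper":255,"offset":[0,0,0],"angular":[0,0,0.48]},
  {"gripper":255,"offset":[0,0,0],"angular":[0,0,0.64]},
  {"gripper":255,"offset":[0,0,0],"angular":[0,0,0.8]},
])

```text
t: 29.95
eef_pos: [0.4911, -0.2929, 0.173]
tool_rot: [0.002, 0.995, -0.104, 0.003]
contact_force: [6.0, -9.6, -6.8]
gripper_width: 0.085
grasp_force: 67.4
```

Request:
drive_tool([
  {"gripper":255,"offset":[0,0,0],"angular":[0,0,0.16]},
  {"gripper":255,"offset":[0,0,0],"angular":[0,0,0.32]},
  {"gripper":255,"offset":[0,0,0],"angular":[0,0,0.48]},
  {"gripper":255,"offset":[0,0,0],"angular":[0,0,0.64]},
  {"gripper":255,"offset":[0,0,0],"angular":[0,0,0.8]},
])

```text
t: 30.45
eef_pos: [0.4905, -0.294, 0.173]
tool_rot: [0.002, 0.914, -0.407, 0.004]
contact_force: [5.4, -12.9, -7.0]
gripper_width: 0.081
grasp_force: 67.4
```

Request:
drive_tool([
  {"gripper":255,"offset":[0,0,0],"angular":[0,0,0.16]},
  {"gripper":255,"offset":[0,0,0],"angular":[0,0,0.32]},
  {"gripper":255,"offset":[0,0,0],"angular":[0,0,0.48]},
  {"gripper":255,"offset":[0,0,0],"angular":[0,0,0.64]},
  {"gripper":255,"offset":[0,0,0],"angular":[0,0,0.8]},
])

```text
t: 30.95
eef_pos: [0.4893, -0.2946, 0.173]
tool_rot: [0.002, 0.743, -0.669, 0.004]
contact_force: [1.7, -14.0, -4.2]
gripper_width: 0.088
grasp_force: 67.7
```

```bash
python3 -c "
from h import *
st()"
```

```text
t30.9 p [ 0.4893 -0.2946  0.173 ] yaw -84.0 tilt [ 0.004 -0.007] F [  1.7 -14.   -4.2] T [-2.31 -0.02  0.19] w 0.088 gf 67.7 q [ 0.05  0.51  0.5   1.95 -0.34  0.76 -2.29]
```

Request:
drive_tool([
  {"gripper":0,"offset":[0,0,0],"angular":[0,0,0]},
  {"gripper":0,"offset":[0,0,0],"angular":[0,0,0]},
  {"gripper":0,"offset":[0,0,0],"angular":[0,0,0]},
  {"gripper":0,"offset":[0,0,-0.03],"angular":[0,0,0]},
  {"gripper":0,"offset":[0,0,-0.063],"angular":[0,0,0]},
])

```text
t: 31.45
eef_pos: [0.4881, -0.2892, 0.2345]
tool_rot: [0.0, 0.746, -0.666, -0.002]
contact_force: [-0.2, 0.2, 0.4]
gripper_width: 0.924
grasp_force: 0.0
```

Request:
drive_tool([
  {"gripper":0,"offset":[0,0,0],"angular":[0,0,-0.8]},
  {"gripper":0,"offset":[0,0,0],"angular":[0,0,-0.8]},
  {"gripper":0,"offset":[0,0,0],"angular":[0,0,-0.8]},
  {"gripper":0,"offset":[0,0,0],"angular":[0,0,-0.8]},
  {"gripper":0,"offset":[0,0,0],"angular":[0,0,-0.8]},
])

```text
t: 31.95
eef_pos: [0.4888, -0.2897, 0.235]
tool_rot: [-0.0, 0.916, -0.402, -0.0]
contact_force: [0.8, 0.0, 0.3]
gripper_width: 1.003
grasp_force: 0.0
```

Request:
drive_tool([
  {"gripper":0,"offset":[0,0,0],"angular":[0,0,-0.8]},
  {"gripper":0,"offset":[0,0,0],"angular":[0,0,-0.8]},
  {"gripper":0,"offset":[0,0,0],"angular":[0,0,-0.8]},
  {"gripper":0,"offset":[0,0,0],"angular":[0,0,-0.8]},
  {"gripper":0,"offset":[0,0,0],"angular":[0,0,-0.8]},
])

```text
t: 32.45
eef_pos: [0.4888, -0.2899, 0.2349]
tool_rot: [-0.0, 0.995, -0.101, -0.0]
contact_force: [0.6, 0.7, -0.1]
gripper_width: 1.0
grasp_force: 0.0
```

Request:
drive_tool([
  {"gripper":0,"offset":[0,0,0],"angular":[0,0,-0.8]},
  {"gripper":0,"offset":[0,0,0],"angular":[0,0,-0.8]},
  {"gripper":0,"offset":[0,0,0],"angular":[0,0,-0.8]},
  {"gripper":0,"offset":[0,0,0],"angular":[0,0,-0.8]},
  {"gripper":0,"offset":[0,0,0],"angular":[0,0,-0.8]},
])

```text
t: 32.95
eef_pos: [0.4888, -0.29, 0.2348]
tool_rot: [-0.0, 0.978, 0.211, 0.0]
contact_force: [0.3, 0.6, -0.4]
gripper_width: 0.999
grasp_force: 0.0
```

Request:
drive_tool([
  {"gripper":0,"offset":[0,0,0],"angular":[0,0,-0.8]},
  {"gripper":0,"offset":[0,0,0],"angular":[0,0,-0.8]},
  {"gripper":0,"offset":[0,0,0],"angular":[0,0,-0.8]},
  {"gripper":0,"offset":[0,0,0],"angular":[0,0,-0.8]},
  {"gripper":0,"offset":[0,0,0],"angular":[0,0,-0.8]},
])

```text
t: 33.45
eef_pos: [0.4888, -0.2901, 0.2348]
tool_rot: [-0.0, 0.865, 0.502, 0.0]
contact_force: [0.2, 0.1, -0.1]
gripper_width: 0.997
grasp_force: 0.0
```

Request:
drive_tool([
  {"gripper":0,"offset":[0,0,0],"angular":[0,0,-0.8]},
  {"gripper":0,"offset":[0,0,0],"angular":[0,0,-0.8]},
  {"gripper":0,"offset":[0,0,0],"angular":[0,0,-0.8]},
  {"gripper":0,"offset":[0,0,0],"angular":[0,0,-0.8]},
  {"gripper":0,"offset":[0,0,0],"angular":[0,0,-0.8]},
])

```text
t: 33.95
eef_pos: [0.4888, -0.2901, 0.2348]
tool_rot: [-0.0, 0.668, 0.744, 0.0]
contact_force: [1.3, 0.7, -0.9]
gripper_width: 1.007
grasp_force: 0.0
```

```bash
python3 - <<'E'
from h import *
st(); key("w15.png")
E
```

```text
t34.0 p [ 0.4888 -0.2901  0.2348] yaw 96.2 tilt [-0.  0.] F [ 1.3  0.7 -0.9] T [-0.01 -0.03  0.07] w 1.007 gf 0.0 q [ 0.55  0.39 -0.15  1.87  0.07  0.89  0.47]
key (array([ 0.4909411 , -0.28988565]), (53.1, 17.2), -77.2853364944458) [262 204] [293 291] tool [0.     0.0022 0.1018]
236 (np.int64(267), np.int64(287))
244 (np.int64(272), np.int64(283))
252 (np.int64(272), np.int64(283))
260 (np.int64(272), np.int64(283))
268 (np.int64(272), np.int64(282))
276 (np.int64(271), np.int64(282))
284 (np.int64(270), np.int64(282))
```

Request:
drive_tool([
  {"gripper":0,"offset":[-0.002,0,0.03],"angular":[0,0,0]},
  {"gripper":0,"offset":[-0.002,0,0.062],"angular":[0,0,0]},
  {"gripper":0,"offset":[-0.002,0,0.062],"angular":[0,0,0]},
  {"gripper":150,"offset":[-0.002,0,0.062],"angular":[0,0,0]},
  {"gripper":200,"offset":[-0.002,0,0.062],"angular":[0,0,0]},
], grip_force=60)

```text
t: 34.5
eef_pos: [0.49, -0.2924, 0.1745]
tool_rot: [0.001, 0.667, 0.745, 0.0]
contact_force: [-0.3, -0.8, -0.7]
gripper_width: 0.688
grasp_force: 0.0
```

Request:
drive_tool([
  {"gripper":255,"offset":[0,0,0],"angular":[0,0,0]},
  {"gripper":255,"offset":[0,0,0],"angular":[0,0,0]},
  {"gripper":255,"offset":[0,0,0],"angular":[0,0,0]},
  {"gripper":255,"offset":[0,0,0],"angular":[0,0,0]},
  {"gripper":255,"offset":[0,0,0],"angular":[0,0,0]},
], grip_force=60)

```text
t: 35.0
eef_pos: [0.4892, -0.2923, 0.1736]
tool_rot: [0.0, 0.667, 0.745, -0.0]
contact_force: [-1.0, -1.0, 6.1]
gripper_width: 0.085
grasp_force: 59.8
```

Request:
drive_tool([
  {"gripper":255,"offset":[0,0,0],"angular":[0,0,0.16]},
  {"gripper":255,"offset":[0,0,0],"angular":[0,0,0.32]},
  {"gripper":255,"offset":[0,0,0],"angular":[0,0,0.48]},
  {"gripper":255,"offset":[0,0,0],"angular":[0,0,0.65]},
  {"gripper":255,"offset":[0,0,0],"angular":[0,0,0.65]},
])

```text
t: 35.5
eef_pos: [0.4895, -0.2923, 0.1736]
tool_rot: [0.001, 0.834, 0.552, 0.0]
contact_force: [-0.7, 0.1, 5.6]
gripper_width: 0.084
grasp_force: 59.8
```

```bash
python3 -c "
from h import *
st()"
```

```text
t35.5 p [ 0.4895 -0.2923  0.1736] yaw 66.9 tilt [ 0.001 -0.001] F [-0.7  0.1  5.6] T [ 0.05  0.27 -0.03] w 0.084 gf 59.8 q [ 0.45  0.46 -0.02  1.92  0.01  0.76  0.01]
```

Request:
drive_tool([
  {"gripper":255,"offset":[0,0,0],"angular":[0,0,0.06]},
  {"gripper":255,"offset":[0,0,0],"angular":[0,0,0.12]},
  {"gripper":255,"offset":[0,0,0],"angular":[0,0,0.18]},
])

```text
t: 35.8
eef_pos: [0.4895, -0.2923, 0.1736]
tool_rot: [0.001, 0.87, 0.492, 0.0]
contact_force: [0.2, -0.1, 5.0]
gripper_width: 0.084
grasp_force: 59.7
```

```bash
python3 -c "
from h import *
st()"
```

```text
t35.8 p [ 0.4895 -0.2923  0.1736] yaw 59.0 tilt [ 0.001 -0.001] F [ 0.2 -0.1  5. ] T [0.03 0.18 0.19] w 0.084 gf 59.7 q [ 0.42  0.46  0.01  1.92 -0.01  0.75 -0.11]
```

Request:
drive_tool([
  {"gripper":255,"offset":[0,0,0],"angular":[0,0,0.06]},
  {"gripper":255,"offset":[0,0,0],"angular":[0,0,0.12]},
  {"gripper":255,"offset":[0,0,0],"angular":[0,0,0.18]},
])

```text
t: 36.1
eef_pos: [0.4896, -0.2924, 0.1736]
tool_rot: [0.001, 0.903, 0.43, 0.0]
contact_force: [-0.2, 0.4, 4.7]
gripper_width: 0.083
grasp_force: 59.7
```

```bash
python3 -c "
from h import *
st()"
```

```text
t36.1 p [ 0.4896 -0.2924  0.1736] yaw 50.9 tilt [ 0.001 -0.001] F [-0.2  0.4  4.7] T [0.01 0.23 0.22] w 0.083 gf 59.7 q [ 0.39  0.46  0.05  1.92 -0.03  0.75 -0.23]
```

Request:
drive_tool([
  {"gripper":255,"offset":[0,0,0],"angular":[0,0,0.06]},
  {"gripper":255,"offset":[0,0,0],"angular":[0,0,0.12]},
  {"gripper":255,"offset":[0,0,0],"angular":[0,0,0.18]},
])

```text
t: 36.4
eef_pos: [0.4896, -0.2924, 0.1737]
tool_rot: [0.001, 0.931, 0.366, 0.0]
contact_force: [-0.8, -0.8, 6.2]
gripper_width: 0.083
grasp_force: 74.5
```

```bash
python3 -c "
from h import *
st()"
```

```text
t36.4 p [ 0.4896 -0.2924  0.1737] yaw 42.9 tilt [ 0.001 -0.001] F [-0.8 -0.8  6.2] T [-0.03  0.28  1.49] w 0.083 gf 74.5 q [ 0.36  0.46  0.08  1.93 -0.05  0.75 -0.35]
```

At yaw 43° the torque jumped to 1.5 N m, so the key is at its stop. I'll release it, lift, and check the key and the V-blocks.

Request:
drive_tool([
  {"gripper":0,"offset":[0,0,0],"angular":[0,0,0]},
  {"gripper":0,"offset":[0,0,0],"angular":[0,0,0]},
  {"gripper":0,"offset":[0,0,0],"angular":[0,0,0]},
  {"gripper":0,"offset":[0,0,-0.03],"angular":[0,0,0]},
  {"gripper":0,"offset":[0,0,-0.063],"angular":[0,0,0]},
])

```text
t: 36.9
eef_pos: [0.4882, -0.2917, 0.2353]
tool_rot: [-0.001, 0.931, 0.365, -0.001]
contact_force: [0.6, 0.2, 0.1]
gripper_width: 0.92
grasp_force: 0.0
```

Request:
drive_tool([
  {"gripper":0,"offset":[0,0,-0.02],"angular":[0,0,-0.8]},
  {"gripper":0,"offset":[0,0,-0.02],"angular":[0,0,-0.8]},
  {"gripper":0,"offset":[0,0,-0.02],"angular":[0,0,-0.8]},
  {"gripper":0,"offset":[0,0,-0.02],"angular":[0,0,-0.8]},
  {"gripper":0,"offset":[0,0,-0.02],"angular":[0,0,-0.8]},
])

```text
t: 37.4
eef_pos: [0.4889, -0.2922, 0.2558]
tool_rot: [-0.0, 0.772, 0.636, 0.0]
contact_force: [0.2, 0.2, 0.6]
gripper_width: 1.002
grasp_force: 0.0
```

```bash
python3 - <<'E'
from h import *
st(); key("w16.png"); m=optics.camera_model("wrist"); im=cv2.imread("pics/w16.png")
H,S,V=hsv(im); d=(V<45); d[360:]=0; d[:,:190]=0; d[:,370:]=0
for c in blobs(d,80):
    (x,y),rad=cv2.minEnclosingCircle(c); print("dark",(round(x),round(y)),round(rad,1),cast(m,[x,y],.103)[0].round(4))
b=cv2.inRange(im,(150,130,110),(255,255,255))
m,im=shot("top","top5.png")
H,S,V=hsv(im); d=np.zeros(V.shape,bool); d[185:225,435:470]=V[185:225,435:470]<50
for c in blobs(d,15): (x,y),rad=cv2.minEnclosingCircle(c); print("top ball",x,y,rad,cast(m,[x,y],.103)[0].round(4))
dk=np.zeros(V.shape,bool); dk[168:268,242:364]=V[168:268,242:364]<130
for c in blobs(dk,20): print("dark",rect(m,c,.05))
gb=(S>15)&(S<70)&(V>100)&(V<190); g=np.zeros_like(gb); g[215:280,390:455]=gb[215:280,390:455]
for c in blobs(g,300): print("box",rect(m,c,.072))
E
```

```text
t37.4 p [ 0.4889 -0.2922  0.2558] yaw 79.0 tilt [-0.  0.] F [0.2 0.2 0.6] T [-0.02  0.03 -0.03] w 1.002 gf 0.0 q [ 0.46  0.36 -0.04  1.86  0.02  0.93  0.22]
key (array([ 0.48939938, -0.27418814]), (18.6, 9.3), 46.57829666137695) [264 198] [286 224] tool [ 0.0178 -0.0029  0.1228]
key (array([ 0.4907908 , -0.28963153]), (52.0, 9.6), 48.36278533935547) [255 193] [302 265] tool [0.0029 0.0014 0.1228]
236 (np.int64(193), np.int64(283))
244 (np.int64(263), np.int64(277))
252 (np.int64(258), np.int64(271))
260 (np.int64(255), np.int64(266))
268 None
276 (np.int64(359), np.int64(359))
284 None
top ball 458.0 215.0 14.212770462036133 [ 0.5654 -0.3615  0.103 ]
top ball 447.0 203.5 5.315173149108887 [ 0.5924 -0.3376  0.103 ]
dark (array([0.4697804 , 0.08622464]), (32.9, 15.0), 75.25005340576172)
dark (array([0.51172562, 0.07555721]), (32.1, 14.2), 76.35623168945312)
dark (array([0.60381555, 0.06948392]), (33.5, 17.7), -73.47037124633789)
dark (array([0.64685352, 0.08116035]), (32.7, 13.6), -76.84064769744873)
box (array([ 0.49891467, -0.28934537]), (140.3, 121.3), 0.3870743215084076)
```

The near V-block was knocked about 16 mm, from (0.505,0.088) to (0.491,0.081). The key wing now lies at 48°, so total winding is about 7.7 rad, which fits the stop. I'll check that the stub is still in the moved block before touching the lever.

```bash
python3 - <<'E'
from h import *
m=optics.camera_model("top"); T=np.array(m["cam_to_world"])
def proj(P):
    q=(np.asarray(P)-T[:3,3])@T[:3,:3]; return [m["cx"]-m["fx"]*q[0]/q[2], m["cy"]+m["fy"]*q[1]/q[2]]
def prof(n,c,yaw):
    im=cv2.imread("pics/"+n); V=cv2.GaussianBlur(im,(3,3),0).max(2).astype(np.float32); a=np.radians(yaw)
    rows=[]
    for off in(-.004,0,.004):
        P=[proj([c[0]+s*np.cos(a)-off*np.sin(a),c[1]+s*np.sin(a)+off*np.cos(a),.058]) for s in np.arange(-.045,.0451,.003)]
        P=np.float32(P); rows.append(cv2.remap(V,P[:,0:1].copy(),P[:,1:2].copy(),cv2.INTER_LINEAR)[:,0])
    print(n,c,np.mean(rows,0).astype(int).tolist())
prof("top4.png",(.505,.0881),76.4); prof("top5.png",(.4907,.0809),75.8)
prof("top4.png",(.625,.0753),-75.2); prof("top5.png",(.625,.0753),-75.2)
E
```

```text
top4.png (0.505, 0.0881) [238, 238, 238, 238, 237, 227, 213, 212, 214, 214, 215, 215, 215, 215, 215, 215, 216, 216, 216, 216, 216, 216, 216, 216, 217, 217, 224, 233, 236, 236, 236]
top5.png (0.4907, 0.0809) [237, 237, 237, 237, 235, 225, 215, 214, 215, 215, 215, 215, 215, 215, 215, 215, 216, 216, 216, 216, 216, 216, 216, 217, 217, 221, 230, 236, 237, 237, 237]
top4.png (0.625, 0.0753) [237, 237, 237, 237, 234, 224, 217, 217, 217, 217, 216, 216, 216, 216, 216, 216, 215, 215, 215, 215, 215, 215, 215, 214, 215, 220, 230, 235, 235, 235, 235]
top5.png (0.625, 0.0753) [237, 237, 237, 237, 234, 224, 217, 217, 217, 217, 216, 216, 216, 216, 216, 216, 216, 215, 215, 215, 215, 215, 215, 214, 215, 220, 230, 235, 235, 235, 235]
```

The stub is still seated and centred to about 1 mm in both blocks. I'll go to the lever, closing the fingers and coming down behind the ball.

```bash
python3 - <<'E'
from h import *
plan([(.587,-.379,.25,82.8),(.587,-.379,.163,82.8),(.5967,-.302,.163,82.8)])
E
```

```text
(0.587, -0.379, 0.25, 82.8) off [-0.0658, 0.1132, 0.0057] ang [-0.0, -0.0, -0.091] rows 2.6
(0.587, -0.379, 0.163, 82.8) off [0.0, 0.0, 0.087] ang [0.0, 0.0, 0.0] rows 1.7
(0.5967, -0.302, 0.163, 82.8) off [0.0776, -0.0, 0.0] ang [0.0, 0.0, 0.0] rows 1.6
```

Request:
drive_tool([
  {"gripper":255,"offset":[-0.066,0.113,0.006],"angular":[0,0,-0.09]},
  {"gripper":255,"offset":[-0.066,0.113,0.006],"angular":[0,0,-0.09]},
  {"gripper":255,"offset":[-0.066,0.113,0.006],"angular":[0,0,-0.09]},
  {"gripper":255,"offset":[-0.066,0.113,0.006],"angular":[0,0,-0.09]},
  {"gripper":255,"offset":[-0.066,0.113,0.006],"angular":[0,0,-0.09]},
])

```text
t: 38.0
eef_pos: [0.5871, -0.3787, 0.2489]
tool_rot: [-0.001, 0.75, 0.661, -0.0]
contact_force: [-0.6, 0.3, -0.4]
gripper_width: 0.142
grasp_force: 0.0
```

Request:
drive_tool([
  {"gripper":255,"offset":[0,0,0.03],"angular":[0,0,0]},
  {"gripper":255,"offset":[0,0,0.06],"angular":[0,0,0]},
  {"gripper":255,"offset":[0,0,0.087],"angular":[0,0,0]},
  {"gripper":255,"offset":[0,0,0.087],"angular":[0,0,0]},
])

```text
t: 38.4
eef_pos: [0.5844, -0.3764, 0.159]
tool_rot: [-0.004, 0.75, 0.662, -0.001]
contact_force: [-0.6, 0.2, -0.1]
gripper_width: 0.002
grasp_force: 0.0
```

```bash
python3 -c "
from h import *
st(); plan([(.5967,-.302,.163,82.8)]); shot('wrist','w17.png')"
```

```text
t38.4 p [ 0.5844 -0.3764  0.159 ] yaw 82.9 tilt [-0.007  0.004] F [-0.6  0.2 -0.1] T [ 0.03  0.05 -0.02] w 0.002 gf 0.0 q [ 0.5   0.66 -0.03  1.61  0.02  0.89  0.34]
(0.5967, -0.302, 0.163, 82.8) off [0.0754, 0.003, -0.0038] ang [-0.01, -0.004, 0.001] rows 1.5
```

View pics/w17.png

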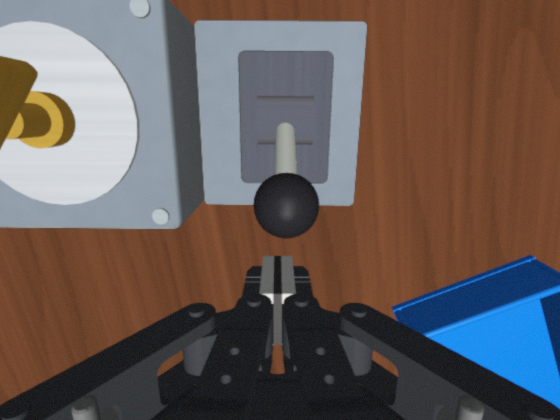

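The closed fingers at (278,275) stand behind the ball at (286,206), clear of the timer. I'll shift 3 mm sideways and push along tool +x.

Request:
drive_tool([
  {"gripper":255,"offset":[0.012,0.003,0],"angular":[0,0,0]},
  {"gripper":255,"offset":[0.024,0.003,0],"angular":[0,0,0]},
  {"gripper":255,"offset":[0.036,0.003,0],"angular":[0,0,0]},
  {"gripper":255,"offset":[0.048,0.003,0],"angular":[0,0,0]},
  {"gripper":255,"offset":[0.06,0.003,0],"angular":[0,0,0]},
])

```text
t: 38.95
eef_pos: [0.5981, -0.3181, 0.1636]
tool_rot: [0.0, 0.749, 0.662, 0.0]
contact_force: [-0.1, -1.3, 0.0]
gripper_width: 0.0
grasp_force: 0.5
```

Request:
drive_tool([
  {"gripper":255,"offset":[0.005,0,0],"angular":[0,0,0]},
  {"gripper":255,"offset":[0.01,0,0],"angular":[0,0,0]},
  {"gripper":255,"offset":[0.015,0,0],"angular":[0,0,0]},
  {"gripper":255,"offset":[0.015,0,0],"angular":[0,0,0]},
])

```text
t: 39.35
eef_pos: [0.5994, -0.3039, 0.1626]
tool_rot: [-0.0, 0.749, 0.662, -0.0]
contact_force: [-0.5, 0.3, 0.5]
gripper_width: -0.002
grasp_force: 0.0
```

Request:
drive_tool([
  {"gripper":255,"offset":[0.002,0,0],"angular":[0,0,0]},
  {"gripper":255,"offset":[0.004,0,0],"angular":[0,0,0]},
  {"gripper":255,"offset":[0.004,0,0],"angular":[0,0,0]},
])

```text
t: 39.65
eef_pos: [0.5998, -0.3007, 0.1627]
tool_rot: [-0.0, 0.75, 0.662, -0.0]
contact_force: [0.5, -0.1, -0.2]
gripper_width: -0.001
grasp_force: 0.2
```

```bash
python3 - <<'E'
from h import *
st(); m,im=shot("wrist","w18.png")
V=im.max(2); d=(V<45); d[240:]=0
for c in blobs(d,200): (x,y),r=cv2.minEnclosingCircle(c); print((round(x),round(y)),round(r,1),cast(m,[x,y],.103)[0].round(4))
E
```

```text
t39.6 p [ 0.5998 -0.3007  0.1627] yaw 82.9 tilt [-0.  0.] F [ 0.5 -0.1 -0.2] T [-0.13  0.07  0.08] w -0.001 gf 0.2 q [ 0.4   0.62 -0.03  1.67  0.03  0.85  0.23]
(271, 236) 30.1 [ 0.6005 -0.2768  0.103 ]
```

Request:
drive_tool([
  {"gripper":255,"offset":[0.002,0,0],"angular":[0,0,0]},
  {"gripper":255,"offset":[0.004,0,0],"angular":[0,0,0]},
  {"gripper":255,"offset":[0.004,0,0],"angular":[0,0,0]},
])

```text
t: 40.0
eef_pos: [0.6003, -0.2975, 0.1629]
tool_rot: [0.0, 0.75, 0.662, -0.0]
contact_force: [-0.6, -2.5, -1.4]
gripper_width: -0.003
grasp_force: 1.7
```

Request:
drive_tool([
  {"gripper":255,"offset":[0.002,0,0],"angular":[0,0,0]},
  {"gripper":255,"offset":[0.003,0,0],"angular":[0,0,0]},
  {"gripper":255,"offset":[0.003,0,0],"angular":[0,0,0]},
])

```text
t: 40.3
eef_pos: [0.6002, -0.297, 0.163]
tool_rot: [0.002, 0.75, 0.661, -0.001]
contact_force: [0.2, -8.9, -3.5]
gripper_width: -0.004
grasp_force: 4.5
```

Request:
drive_tool([
  {"gripper":255,"offset":[0.001,0,0],"angular":[0,0,0]},
  {"gripper":255,"offset":[0.002,0,0],"angular":[0,0,0]},
  {"gripper":255,"offset":[0.002,0,0],"angular":[0,0,0]},
])

```text
t: 40.6
eef_pos: [0.6001, -0.2968, 0.163]
tool_rot: [0.003, 0.751, 0.661, -0.002]
contact_force: [-0.1, -12.7, -4.8]
gripper_width: -0.002
grasp_force: 6.2
```

```bash
python3 - <<'E'
from h import *
st()
E
```

```text
t40.6 p [ 0.6001 -0.2968  0.163 ] yaw 82.7 tilt [ 0.001 -0.006] F [ -0.1 -12.7  -4.8] T [-2.72 -0.16 -0.02] w -0.002 gf 6.2 q [ 0.38  0.61 -0.03  1.68  0.03  0.85  0.21]
```

Contact force is rising without movement, so the lever is against its on stop. I'll back off, lift clear and make the final check.

Request:
drive_tool([
  {"gripper":255,"offset":[-0.02,0,0],"angular":[0,0,0]},
  {"gripper":255,"offset":[-0.03,0,0],"angular":[0,0,0]},
  {"gripper":255,"offset":[-0.03,0,-0.04],"angular":[0,0,0]},
  {"gripper":255,"offset":[-0.03,0,-0.08],"angular":[0,0,0]},
  {"gripper":255,"offset":[-0.03,0,-0.12],"angular":[0,0,0]},
])

```text
t: 41.1
eef_pos: [0.5974, -0.3207, 0.2842]
tool_rot: [-0.001, 0.749, 0.662, 0.0]
contact_force: [0.3, -0.1, -0.5]
gripper_width: 0.004
grasp_force: 0.0
```

Request:
drive_tool([
  {"gripper":255,"offset":[-0.1,0.02,0],"angular":[0,0,0]},
  {"gripper":255,"offset":[-0.1,0.02,0],"angular":[0,0,0]},
  {"gripper":255,"offset":[-0.1,0.02,0],"angular":[0,0,0]},
])

```text
t: 41.4
eef_pos: [0.6022, -0.4311, 0.2831]
tool_rot: [0.002, 0.752, 0.659, -0.002]
contact_force: [-0.4, 0.0, -0.0]
gripper_width: 0.0
grasp_force: 0.0
```

```bash
python3 - <<'E'
from h import *
st(); m,im=shot("top","top6.png"); V=im.max(2)
d=np.zeros(V.shape,bool); d[185:225,395:470]=V[185:225,395:470]<45
for c in blobs(d,15): (x,y),r=cv2.minEnclosingCircle(c); print("ball?",(x,y),r,cast(m,[x,y],.103)[0].round(4))
dk=np.zeros(V.shape,bool); dk[168:268,242:364]=V[168:268,242:364]<130
for c in blobs(dk,20): print("dark",rect(m,c,.05))
E
```

```text
t41.4 p [ 0.6022 -0.4311  0.2831] yaw 82.4 tilt [-0.001 -0.005] F [-0.4  0.  -0. ] T [-0.01  0.07 -0.03] w 0.0 gf 0.0 q [ 0.54  0.6  -0.    1.39  0.01  1.14  0.4 ]
dark (array([0.4697804 , 0.08622464]), (32.9, 15.0), 75.25005340576172)
dark (array([0.51172562, 0.07555721]), (32.1, 14.2), 76.35623168945312)
dark (array([0.60381555, 0.06948392]), (33.5, 17.7), -73.47037124633789)
dark (array([0.64656848, 0.08112799]), (32.9, 13.6), -75.3046522140503)
```

```bash
python3 - <<'E'
from h import *
for n in("scene","wrist"):
    m,im=shot(n); T=np.array(m["cam_to_world"]); V=im.max(2)
    for P in((.6006,-.2725,.103),(.592,-.339,.103)):
        q=(np.array(P)-T[:3,3])@T[:3,:3]; u,v=m["cx"]-m["fx"]*q[0]/q[2], m["cy"]+m["fy"]*q[1]/q[2]
        print(n,P,round(u),round(v), V[int(v)-3:int(v)+4,int(u)-3:int(u)+4].mean() if 3<u<556 and 3<v<416 else None)
    if n=="scene":
        for c in blobs((V<50)[130:210,80:220],20): (x,y),r=cv2.minEnclosingCircle(c); print((x+80,y+130),r)
E
```

```text
scene (0.6006, -0.2725, 0.103) 144 178 41.48979591836735
scene (0.592, -0.339, 0.103) 124 170 110.46938775510205
(143.8571434020996, 178.0) 4.344930171966553
wrist (0.6006, -0.2725, 0.103) 243 -7 None
wrist (0.592, -0.339, 0.103) 245 100 136.71428571428572
```

The scene camera finds the ball at (143.9,178), which matches the predicted "on" position of (144,178). Both V-blocks are still loaded, so I'll hand in.

```bash
python3 -c "
from station import bot
print(bot.hand_in())"
```

```text
the job is handed in; nothing more can be done
None
```

The job is handed in: a stub lies level and centred in each of the two V-blocks present, the key was wound to its stop, and only then was the lever pushed fully on; one block got knocked about 16 mm during the winding, but its stub stayed seated.

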